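Set up the listening corner's slatwall

TASK

Get the slatwall of the record stall ready: first push the long wooden ledge back until it lies flush along the whole foot rail of the slatwall, then hang every headphone hook that is on the table in the slatwall's groove, centred under the tag of its own colour, by tilting its tongue in behind the upper lip and lowering its front until it is fully seated and hangs level. If the ledge gets knocked, push it flush again, and leave the other goods on the table where they are.

Things in the scene. Friction and masses are not known exactly. Their poses are not given: they have to be found in the camera images.
- slatwall: White counter-top slatwall with black end cheeks, fixed, place and yaw vary; 580 mm wide (y), 225 mm high. Origin at table level in the middle of its upright front face, the plane x = 0; x points into the panel (away from the robot), y to the left along it, z up. Dark steel foot rail along its whole front, 30 mm high, x -12 to 0 mm.
- groove (a point): Middle of the groove's lower lip, at (0, 0, 150) mm on the slatwall, axes as the slatwall's. Aluminium-edged mouth 22 mm high (z 150 to 172 mm on the slatwall), full width, ends closed. Both lips are 4 mm thick (x 0 to 4 mm). Behind them a cavity goes back to x = 34 mm and spans z 138 to 192 mm, so there is 20 mm of room above the mouth behind the upper lip.
- tag_red: Red tag, 44 mm square, clipped over the slatwall's top edge and hanging 23 mm down its front; marks the place of the red hook. Origin in the middle of the tag on the panel's front top edge, axes as the slatwall's. The four tags stand 140 mm apart along the panel, in changing order.
- tag_yellow: Yellow tag, 44 mm square, clipped over the slatwall's top edge and hanging 23 mm down its front; marks the place of the yellow hook. Origin in the middle of the tag on the panel's front top edge, axes as the slatwall's. The four tags stand 140 mm apart along the panel, in changing order.
- tag_blue: Blue tag, 44 mm square, clipped over the slatwall's top edge and hanging 23 mm down its front; marks the place of the blue hook. Origin in the middle of the tag on the panel's front top edge, axes as the slatwall's. The four tags stand 140 mm apart along the panel, in changing order.
- tag_green: Green tag, 44 mm square, clipped over the slatwall's top edge and hanging 23 mm down its front; marks the place of the green hook. Origin in the middle of the tag on the panel's front top edge, axes as the slatwall's. The four tags stand 140 mm apart along the panel, in changing order.
- hook_red: Headphone hook, red plate and tip, 160 g, may be absent; starts upright on its flat underside. Origin on the underside, mid-width, 50 mm ahead of the plate's back face; x towards the back (tongue), z up. Wooden arm 24 mm wide (y), 28 high, x -40 to 42; front 8 mm rises to 38. Plate x 42 to 50, 44 wide, z 0 to 64. Hung: underside 90 mm above the table, plate against the face, front may sag 3 degrees.
- hook_yellow: Headphone hook, yellow plate and tip, 160 g, may be absent; starts upright on its flat underside. Origin on the underside, mid-width, 50 mm ahead of the plate's back face; x towards the back (tongue), z up. Wooden arm 24 mm wide (y), 28 high, x -40 to 42; front 8 mm rises to 38. Plate x 42 to 50, 44 wide, z 0 to 64. Hung: underside 90 mm above the table, plate against the face, front may sag 3 degrees.
- hook_blue: Headphone hook, blue plate and tip, 160 g, may be absent; starts upright on its flat underside. Origin on the underside, mid-width, 50 mm ahead of the plate's back face; x towards the back (tongue), z up. Wooden arm 24 mm wide (y), 28 high, x -40 to 42; front 8 mm rises to 38. Plate x 42 to 50, 44 wide, z 0 to 64. Hung: underside 90 mm above the table, plate against the face, front may sag 3 degrees.
- hook_green: Headphone hook, green plate and tip, 160 g, may be absent; starts upright on its flat underside. Origin on the underside, mid-width, 50 mm ahead of the plate's back face; x towards the back (tongue), z up. Wooden arm 24 mm wide (y), 28 high, x -40 to 42; front 8 mm rises to 38. Plate x 42 to 50, 44 wide, z 0 to 64. Hung: underside 90 mm above the table, plate against the face, front may sag 3 degrees.
- tongue_red (a point): Top of the red hook's steel tongue, at (60, 0, 86) mm in its frame. Tongue 36 mm wide: 4 mm flat, z 60 to 64, x 50 to 62, then an upstand, x 58 to 62, up to z 86. At 26 mm it is taller than the mouth: it enters only with the hook's front raised 35 to 40 degrees, upstand in and up behind the upper lip; then the front comes down, flat resting on the lower lip.
- tongue_yellow (a point): Top of the yellow hook's steel tongue, at (60, 0, 86) mm in its frame. Tongue 36 mm wide: 4 mm flat, z 60 to 64, x 50 to 62, then an upstand, x 58 to 62, up to z 86. At 26 mm it is taller than the mouth: it enters only with the hook's front raised 35 to 40 degrees, upstand in and up behind the upper lip; then the front comes down, flat resting on the lower lip.
- tongue_blue (a point): Top of the blue hook's steel tongue, at (60, 0, 86) mm in its frame. Tongue 36 mm wide: 4 mm flat, z 60 to 64, x 50 to 62, then an upstand, x 58 to 62, up to z 86. At 26 mm it is taller than the mouth: it enters only with the hook's front raised 35 to 40 degrees, upstand in and up behind the upper lip; then the front comes down, flat resting on the lower lip.
- tongue_green (a point): Top of the green hook's steel tongue, at (60, 0, 86) mm in its frame. Tongue 36 mm wide: 4 mm flat, z 60 to 64, x 50 to 62, then an upstand, x 58 to 62, up to z 86. At 26 mm it is taller than the mouth: it enters only with the hook's front raised 35 to 40 degrees, upstand in and up behind the upper lip; then the front comes down, flat resting on the lower lip.
- ledge: Long brown wooden sleeve ledge with a thin dark groove on top, 60 x 300 x 30 mm (x, y, z), 450 g, loose on the table between the robot and the slatwall. Origin at the centre of its underside; x points towards the slatwall, y along its length to the left. Its back face is at x = +30 mm. It slides when pushed.
- ledge_left (a point): Left end of the ledge's back face, at (30, 150, 15) mm in the ledge's frame.
- ledge_right (a point): Right end of the ledge's back face, at (30, -150, 15) mm in the ledge's frame.
- cd_case: Single clear CD case with an orange insert, 125 x 142 x 10 mm. Belongs to the stall; to be left where it is. Origin at the centre of its underside.
- cd_stack: Pile of three CD cases, 31 mm high. Belongs to the stall; to be left where it is. Origin at the centre of its underside.
- mug: Blue mug, 80 mm wide, 92 mm high. Belongs to the stall; to be left where it is. Origin at the centre of its underside.
- marker: Black marker pen with red cap, 130 mm long. Belongs to the stall; to be left where it is. Origin at the centre of its underside.
- record_brush: Record brush, dark wooden back, 45 x 95 x 30 mm. Belongs to the stall; to be left where it is. Origin at the centre of its underside.
- tape_roll: Roll of brown tape lying flat, 90 mm across, 24 mm high. Belongs to the stall; to be left where it is. Origin at the centre of its underside.
- headphones: Black headphones lying on the table, 150 mm across, about 68 mm high. Belongs to the stall; to be left where it is. Origin at the centre of its underside.
Things that resemble listed ones, but are neither listed nor needed, are in the scene too. Leave any black look-alike of the hook_red alone.

How it is judged:
By the outcome, as a careful person would: the job done as asked, in the order asked, and still so for the second after the job is handed in, with the robot touching nothing.
Of hook_red, hook_yellow, hook_blue, hook_green only 3 to 4 are there at a start; the rules pass over those that are not, and their reading is None.
At some moment in a run one of ledge may be knocked a few centimetres aside while the robot is not near it.
It also fails if it takes over 210 s, if anything falls off the work surface, if the arm or the gripper's body presses on something with over 40 N, if the wrist force passes 120 N, or if a joint passes its speed limit or range.

ROBOT

A 6-joint arm with a two-finger parallel gripper is mounted at the origin on the work surface. World frame = base frame: x ahead of the robot, y to its left, z up, the work surface at z = 0. Lengths are in m, angles in degrees, forces in N, time in s.
With the tool pointing down it reaches from about 0.25 to 0.725 m from the base axis. Payload 9.7 kg.
Tool frame: the origin (TCP) lies at the very end of the fingers, on their centre line; the grasp point (between the pads) lies 19 mm behind it; z points along the fingers, y is the line along which they close (so a half turn about z gives the same grasp; the last joint's range is limited). The gripper opens to 85 mm and grips with 20 to 120 N. Pads are 22 mm wide; open, the fingers measure 114 mm over their backs; the gripper's body (76 mm by 85 mm) begins 54 mm behind the grasp point. The pads swing forward as they close: fully open they stand 13 mm farther back than shut.
Start: joints at [72.823, 4.979, 10.078, 95.1, 0, 90], TCP at [0.162, 0.525, 0.231] pointing down, gripper open.
Joint ranges: [-179.16, 179.16], [-48.56, 103.87], [-65.8, 70.77], [-126.05, 130.52], [-82.76, 87.17], [-180, 180]. Speed limits (degrees/s): [127.2, 127.2, 147.25, 180, 180, 180].

INTERFACE

Orientations are given as [roll, pitch, yaw] about the fixed x, y, z axes, in that order (R = Rz(yaw) Ry(pitch) Rx(roll)).
In Python, from workcell import bot, viewer, finder gives the robot as it stands. The module is installed in compiled form; this text tells all that it offers.
- The arm moves only by the shell command python3 -m inch 'ROWS' [FORCE]. ROWS is JSON, a list that holds one entry, the list of rows, each a list of 7 numbers: the opening in per cent of the stroke, from 0 (shut) to 100 (fully open), then the shift along the tool's x, y, z in mm, then the turn, a rotation vector about the tool's x, y, z in degrees. In form: [[[grip, tx, ty, tz, ax, ay, az], ...]]. A call has 1 to 8 rows; each row shifts and turns the commanded pose from where the row before left it, along the tool's axes as they then stand; what a row does not reach is not made up. A row lasts 1/8 s, in which the tool goes at most 62.5 mm and 10.7 degrees, less where a joint would pass 70% of its speed; a pose out of reach is approached as far as the arm can. A call with a gripper value outside its range is refused whole. The fingers move at their own pace and stop on an object; FORCE is the grip in N (left out, the last holds). Time passes only in rows, so rows that do not move let the fingers close. It gives the time, the measured TCP pose, the force, the opening and the grip force at its end, in the units of the state.
- bot.get_obs(): the state, without advancing time (a new reading comes with each control period).
- viewer.camera(name): name is "scene" or "top" or "wrist"; returns a dict with "pixels" (480x640x3 uint8, red, green, blue), "vfov" (degrees; the focal length in pixels is half the picture's height over the tangent of half this angle, whatever the lens; pixels are square), "cx", "cy" (the principal point, pixels), "R" (3x3) and "t" (3): a world point X has camera coordinates R X + t. Camera axes: x right, y down, z forward; pixel columns grow to the right and rows downward; lengths in m; the calibration is good to about 2 mm. A picture is of the moment at which its call begins. There is no depth.
- bot.job_done(): hands the job in; it is judged then, once.
Trained networks look in the newest picture that a camera, given by its name, has taken for a name from the list of things; names that differ only in an ending like _2 or _b are one class to them, and where a whole thing is asked for, a point or a joint stands for the part that bears it (a point fixed in the world has none). Each returns a list of dicts, best first, with "conf" (0 to 1); they miss things now and then, are a little off and sometimes report something else, mostly with a low value. They report only what shows in the picture. A call takes as long as a camera call. They do not tell look-alikes from the thing itself.
- finder.outline_of(camera, thing): "pixels" (480x640 bool, what is visible of it) and "extent" ([centre column, centre row, width, height] in pixels, round what is visible of it).
- finder.mark_of(camera, thing): "position" ([column, row] in pixels: a listed point, or the origin of a listed thing).
The state is a dict: "time": time; "q": joint angles; "qd": joint speeds; "joint_efforts": joint torques, N m; "ee_pos": TCP position; "tcp_rot": TCP orientation; "wrist_force": force on the tool from outside, world axes, zero at the start; "torque": the same for the moment, N m; "opening": finger opening in m; "grasp_force": force on a finger pad.
Only numpy, scipy, OpenCV 4.12 (cv2) and the standard library are available. Lean on these libraries where they do the work, as an engineer would, in place of code of your own. Each camera call takes 0.05 s, during which the arm holds its last target. There are 200 camera calls.

## Working session

There is one attempt and no reset: what is moved stays moved. The work goes in short steps, Python scripts to look and compute and a shell command to move; the robot and the scene stay as the last step left them, time stands still between calls to the robot, and variables do not carry over. Pictures are saved under pics/ and viewed, at most 14 in all, crops included, and the job is handed in when it is done.

```bash
mkdir -p pics
cat > h.py <<'E'
import numpy as np, cv2
from workcell import bot, viewer, finder
def cam(n,save=None):
    c=viewer.camera(n); c['f']=240/np.tan(np.radians(c['vfov']/2)); c['R']=np.array(c['R']);c['t']=np.array(c['t'])
    if save: cv2.imwrite('pics/'+save+'.png',np.array(c['pixels'])[:,:,::-1])
    return c
def w(c,p,z):
    d=c['R'].T@np.array([(p[0]-c['cx'])/c['f'],(p[1]-c['cy'])/c['f'],1]); o=-c['R'].T@c['t']
    return o+d*(z-o[2])/d[2]
def proj(c,X):
    v=c['R']@np.array(X)+c['t']; return np.array([c['cx']+c['f']*v[0]/v[2],c['cy']+c['f']*v[1]/v[2]])
E
python3 - <<'E'
from h import *
print(bot.get_obs())
H={'slatwall':0,'groove':.15,'ledge':0,'ledge_left':.015,'ledge_right':.015}
for c in 'red yellow blue green'.split(): H['tag_'+c]=.225;H['hook_'+c]=0;H['tongue_'+c]=.086
for x in 'cd_case cd_stack mug marker record_brush tape_roll headphones'.split(): H[x]=0
for n in ('top','scene'):
    c=cam(n,n+'0'); print(n,-c['R'].T@c['t'],c['vfov'])
    for k,z in H.items():
        print(k,[(round(r['conf'],2),np.round(r['position']).tolist(),np.round(w(c,r['position'],z)[:2],3).tolist()) for r in finder.mark_of(n,k)[:3]])
E
```

```text
{'time': 0.0, 'q': array([ 7.28230122e+01,  5.01079434e+00,  1.00358981e+01,  9.50979815e+01,
       -5.03981395e-04,  8.99994168e+01]), 'qd': array([ 0.07020363, -0.08294491, -0.00900163, -0.02093746,  0.02827165,
       -0.04167697]), 'joint_efforts': array([ 1.59145460e-03, -5.20394647e+01,  4.64796424e+01,  1.67493091e-02,
        2.36375207e-06, -3.13891526e-07]), 'ee_pos': array([0.162369  , 0.52526776, 0.23059892]), 'tcp_rot': array([-1.79927122e+02,  5.03239245e-04,  1.62823596e+02]), 'wrist_force': array([-0.28708898, -0.66141267,  0.19614402]), 'torque': array([ 0.0382708 , -0.04197084,  0.01924825]), 'grasp_force': 0.0, 'opening': 0.08544615878546416}
top [ 0.30586431 -0.02689863  1.44743691] 47.149027230094546
slatwall [(0.41, [350.0, 181.0], [0.673, -0.099])]
groove [(0.94, [316.0, 186.0], [0.62, -0.01]), (0.59, [344.0, 292.0], [0.366, -0.08]), (0.48, [218.0, 285.0], [0.378, 0.218])]
ledge [(0.86, [311.0, 231.0], [0.533, 0.004]), (0.68, [152.0, 292.0], [0.366, 0.42])]
ledge_left [(0.86, [258.0, 218.0], [0.566, 0.144]), (0.22, [482.0, 195.0], [0.634, -0.448])]
ledge_right
[... 2462 characters left out ...]
, [0.406, -0.26])]
tongue_blue [(0.65, [222.0, 283.0], [0.471, -0.248])]
tag_green [(0.67, [371.0, 268.0], [0.621, 0.055])]
hook_green [(0.84, [403.0, 259.0], [0.393, 0.233]), (0.26, [440.0, 264.0], [0.431, 0.325])]
tongue_green [(0.62, [418.0, 248.0], [0.446, 0.243])]
cd_case [(0.75, [131.0, 384.0], [0.641, -0.454])]
cd_stack [(0.91, [208.0, 247.0], [0.242, -0.288])]
mug [(0.76, [456.0, 241.0], [0.352, 0.409])]
marker [(0.69, [496.0, 267.0], [0.47, 0.47]), (0.62, [337.0, 295.0], [0.484, 0.027]), (0.36, [405.0, 259.0], [0.394, 0.239])]
record_brush [(0.94, [285.0, 268.0], [0.364, -0.087])]
tape_roll [(0.87, [116.0, 328.0], [0.485, -0.503])]
headphones [(0.75, [136.0, 288.0], [0.363, -0.47])]
```

```bash
python3 -c "
import cv2
a=cv2.imread('pics/top0.png')[140:380,90:530]
cv2.imwrite('pics/top0c.png',cv2.resize(a,(800,436),interpolation=cv2.INTER_CUBIC))"
```

```text
(no output)
```

View pics/top0c.png

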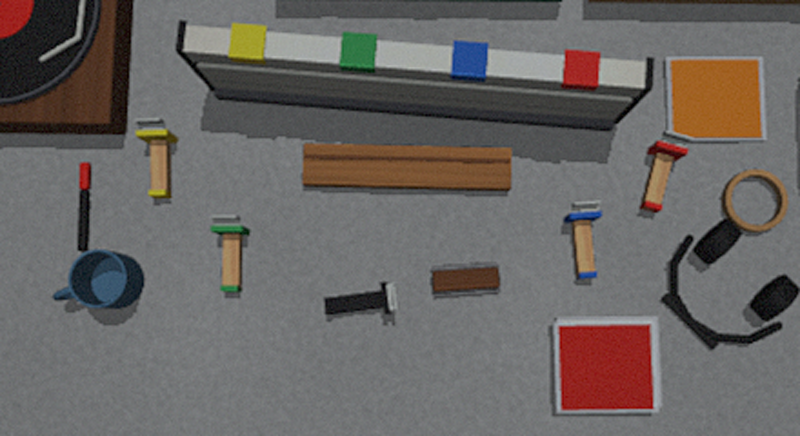

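View pics/scene0.png

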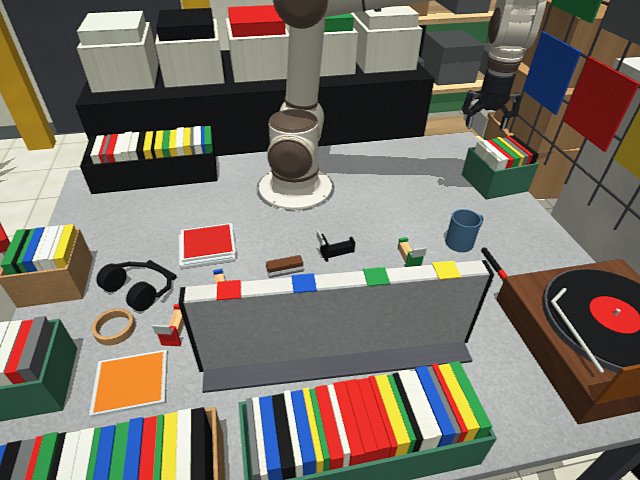

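All four hooks are present: yellow crop (158,165), green (230,258), blue (583,245) and red (660,178). A black decoy sits at (360,300), and the ledge at (407,167) lies in front of the slatwall. Next I'll measure precisely by colour.

```bash
cat >> h.py <<'E'
def mask(c,col,box):
    h=cv2.cvtColor(np.array(c['pixels']),cv2.COLOR_RGB2HSV); H,S,V=[h[:,:,i].astype(int) for i in range(3)]
    d={'red':(H<6)|(H>172),'yellow':abs(H-28)<6,'green':abs(H-65)<20,'blue':abs(H-112)<8}[col]
    m=d&(S>140)&(V>50); o=np.zeros_like(m); a,b,x,y=box; o[b:y,a:x]=m[b:y,a:x]; return o
E
cat > m.py <<'E'
from h import *
cols='yellow green blue red'.split()
ct=cam('top'); cs=cam('scene')
T={'yellow':(227,173),'green':(286,175),'blue':(346,180),'red':(409,185)}
S={'yellow':(442,265),'green':(371,268),'blue':(303,275),'red':(229,285)}
for k,c,D,z,up in (('top',ct,T,.202,0),('scene',cs,S,.2255,1)):
    P=[]
    for col in cols:
        u,v=D[col]; m=mask(c,col,(u-25,v-22,u+25,v+22))
        cs_=[x for x in range(640) if m[:,x].sum()>6]
        mid=cs_[3:-3]
        ed=[(x,(np.where(m[:,x])[0].min()-.5 if up else np.where(m[:,x])[0].max()+.5)) for x in mid]
        a=np.polyfit([e[0] for e in ed],[e[1] for e in ed],1)
        l=(cs_[0]-.5,np.polyval(a,cs_[0]-.5)); r=(cs_[-1]+.5,np.polyval(a,cs_[-1]+.5))
        L,R=w(c,l,z),w(c,r,z); P.append((L+R)/2); print(k,col,np.round(P[-1],4),'width',np.linalg.norm(L-R).round(4))
    P=np.array(P); s=np.array([.21,.07,-.07,-.21]); ax=np.polyfit(s,P[:,0],1); ay=np.polyfit(s,P[:,1],1)
    print('wall origin',ax[1],ay[1],'yaw',np.degrees(np.arctan2(-ax[0],ay[0])),'len',np.hypot(ax[0],ay[0]))
HK={'yellow':(178,232),'green':(217,285),'blue':(412,272),'red':(452,240)}
for col in cols:
    u,v=HK[col]; m=mask(ct,col,(u-22,v-30,u+22,v+28))
    n,lab,st,ce=cv2.connectedComponentsWithStats(m.astype(np.uint8)); 
    print(col,[(st[i].tolist(),ce[i].round(1).tolist()) for i in range(1,n) if st[i][4]>5])
m=(cv2.cvtColor(np.array(ct['pixels']),cv2.COLOR_RGB2HSV)); m=((abs(m[:,:,0].astype(int)-12)<7)&(m[:,:,1]>90)).astype(np.uint8); m[:205]=0;m[260:]=0;m[:,:240]=0;m[:,390:]=0
print('ledge',[np.round(w(ct,p,.03),4).tolist() for p in cv2.boxPoints(cv2.minAreaRect(cv2.findNonZero(m)))])
E
python3 m.py
```

```text
top yellow [0.6339 0.1998 0.202 ] width 0.0449
top green [0.6282 0.0586 0.202 ] width 0.0424
top blue [ 0.6156 -0.0843  0.202 ] width 0.0441
top red [ 0.6041 -0.2252  0.202 ] width 0.0438
wall origin 0.6204748687818415 -0.012775119254601546 yaw -4.117147382292082 len 1.015473000817824
scene yellow [0.631  0.2068 0.2255] width 0.047
scene green [0.6212 0.0639 0.2255] width 0.0463
scene blue [ 0.611  -0.0789  0.2255] width 0.0466
scene red [ 0.6009 -0.2217  0.2255] width 0.045
wall origin 0.6160309906893885 -0.007461361939370624 yaw -4.033937711041416 len 1.0226549064952362
yellow [([165, 211, 22, 8, 97], [174.9, 214.2]), ([172, 244, 12, 5, 48], [177.2, 246.1])]
green [([207, 265, 17, 3, 50], [214.8, 266.0]), ([212, 298, 9, 2, 18], [216.0, 298.5])]
blue [([402, 257, 19, 5, 63], [411.1, 258.6]), ([408, 290, 10, 3, 27], [412.8, 291.1])]
red [([446, 218, 22, 10, 114], [457.0, 222.2]), ([442, 251, 12, 6, 40], [447.9, 253.2])]
ledge [[0.4988, 0.1451, 0.03], [0.5611, 0.1453, 0.03], [0.5575, -0.1516, 0.03], [0.4954, -0.1502, 0.03]]
```

```bash
cat >> h.py <<'E'
from scipy.spatial.transform import Rotation as Ro
def Rt(yaw,lean): # lean>0: fingers point forward, body towards robot
    return Ro.from_euler('z',yaw,degrees=True)*Ro.from_matrix(np.diag([-1.,1,-1]))*Ro.from_euler('y',-lean,degrees=True)
def go(*tg):
    o=bot.get_obs(); p=np.array(o['ee_pos']); R=Ro.from_euler('xyz',o['tcp_rot'],degrees=True)
    for (q,yaw,lean) in tg:
        R2=Rt(yaw,lean); d=R.inv().apply(np.array(q)-p)*1000
        print('shift',d.round(1),'n>=',int(np.ceil(np.linalg.norm(d)/50)),'| then rot',(R.inv()*R2).as_rotvec(degrees=True).round(1)); p=np.array(q);R=R2
E
python3 -c "
from h import *
c=cam('top')
for k,pl,ti in (('yellow',(174.9,214.2),(177.2,246.1)),('green',(214.8,266),(216,298.5)),('blue',(411.1,258.6),(412.8,291.1)),('red',(457,222.2),(447.9,253.2))):
    a=w(c,pl,.06);b=w(c,ti,.034);d=a-b;y=np.arctan2(d[1],d[0]);l=np.hypot(d[0],d[1]);print(k,np.round(a+b,4)/2,'len',l.round(4),'yaw',np.degrees(y).round(1))
go(((.43,0,.12),-4,0),((.43,0,.012),-4,0))"
```

```text
yellow [0.52425 0.35205 0.047  ] len 0.0794 yaw 2.1
green [0.39105 0.24495 0.047  ] len 0.0812 yaw 0.8
blue [ 0.41655 -0.2555   0.047  ] len 0.0811 yaw 5.5
red [ 0.51335 -0.36     0.047  ] len 0.079 yaw -13.6
shift [-410.8 -423.   111.3] n>= 13 | then rot [ -0.   -0.  -13.2]
shift [  0.   0. 108.] n>= 3 | then rot [0. 0. 0.]
```

```bash
python3 -m inch '[[[40,-29,-30,8,0,0,0],[40,-29,-30,8,0,0,0],[40,-29,-30,8,0,0,0],[40,-29,-30,8,0,0,0],[40,-29,-30,8,0,0,0],[40,-29,-30,8,0,0,0],[40,-29,-30,8,0,0,0],[40,-29,-30,8,0,0,0]]]' 40
python3 -m inch '[[[40,-29,-30,8,0,0,0],[40,-29,-30,8,0,0,0],[40,-29,-30,8,0,0,0],[40,-29,-30,8,0,0,0],[40,-29,-30,8,0,0,0],[40,-29,-30,8,0,0,0],[40,0,0,0,0,0,-6.6],[40,0,0,0,0,0,-6.6]]]'
python3 - <<'E'
from h import *
c=cam('wrist','w0'); o=bot.get_obs(); print(-c['R'].T@c['t'],c['R'][2],c['vfov'])
go(((.43,0,.012),-4,0))
for k in ('ledge_left','ledge_right','groove'): print(k,finder.mark_of('wrist',k)[:2])
E
```

```text
time: 3.65
ee_pos: [0.3136, 0.2265, 0.1672]
tcp_rot: [180.0, 0.0, 162.8]
wrist_force: [0.2, 0.9, 0.2]
opening: 0.034
grasp_force: 0.0
time: 4.65
ee_pos: [0.4263, 0.0037, 0.1191]
tcp_rot: [-180.0, -0.0, 176.2]
wrist_force: [0.5, 0.4, 1.0]
opening: 0.0342
grasp_force: 0.0
[0.34334762 0.01000243 0.26110947] [ 0.3218816  -0.02225931 -0.94651823] 71.39474973453048
shift [ -3.9  -3.7 107.2] n>= 3 | then rot [-0.  -0.   0.5]
ledge_left [{'position': [491.0, 369.3], 'conf': 0.71}]
ledge_right []
groove []
```

View pics/w0.png

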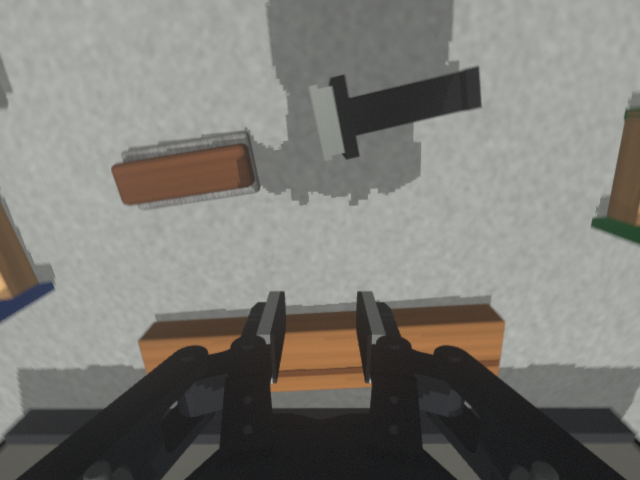

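The wrist view shows the ledge from (142,350) to (503,325) ahead of the fingers, with the path clear. I'll go down and push.

```bash
python3 -m inch '[[[40,-1,-2,36,0,0,0],[40,-1,-2,36,0,0,0],[40,-1,-1,35,0,0,0],[40,-12,0,0,0,0,0],[40,-12,0,0,0,0,0],[40,-10,0,0,0,0,0],[40,-10,0,0,0,0,0],[40,-5,0,0,0,0,0]]]' 40
python3 -m inch '[[[40,-5,0,0,0,0,0],[40,-5,0,0,0,0,0],[40,-5,0,0,0,0,0],[40,-5,0,0,0,0,0],[40,-5,0,0,0,0,0],[40,-5,0,0,0,0,0],[40,-4,0,0,0,0,0],[40,0,0,0,0,0,0]]]'
python3 m.py | tail -1
```

```text
time: 5.85
ee_pos: [0.4787, -0.0044, 0.0127]
tcp_rot: [180.0, 0.0, 176.0]
wrist_force: [-0.2, 0.1, 0.5]
opening: 0.0341
grasp_force: 0.0
time: 6.85
ee_pos: [0.5123, -0.0067, 0.0123]
tcp_rot: [-180.0, 0.0, 176.0]
wrist_force: [0.5, 0.2, -1.0]
opening: 0.0341
grasp_force: 0.0
ledge [[0.5288, 0.1445, 0.03], [0.6007, 0.142, 0.03], [0.5846, -0.1577, 0.03], [0.513, -0.1532, 0.03]]
```

```bash
python3 -m inch '[[[40,-4,0,0,0,0,0],[40,-4,0,0,0,0,0],[40,-3,0,0,0,0,0],[40,-3,0,0,0,0,0],[40,0,0,0,0,0,0]]]'
python3 -m inch '[[[40,-2,0,0,0,0,0],[40,-2,0,0,0,0,0],[40,0,0,0,0,0,0]]]'
python3 -m inch '[[[40,-2,0,0,0,0,0],[40,-2,0,0,0,0,0],[40,0,0,0,0,0,0]]]'
```

```text
time: 7.58
ee_pos: [0.5261, -0.0077, 0.0123]
tcp_rot: [-180.0, 0.0, 176.0]
wrist_force: [-0.5, 0.5, -0.0]
opening: 0.0343
grasp_force: 0.0
time: 7.95
ee_pos: [0.5299, -0.0079, 0.0123]
tcp_rot: [180.0, 0.0, 176.0]
wrist_force: [-0.4, -0.1, 0.2]
opening: 0.0341
grasp_force: 0.3
time: 8.32
ee_pos: [0.534, -0.0082, 0.0123]
tcp_rot: [180.0, 0.0, 176.0]
wrist_force: [-0.7, 0.3, 0.8]
opening: 0.0341
grasp_force: 0.2
```

```bash
python3 -m inch '[[[40,-2,0,0,0,0,0],[40,0,0,0,0,0,0]]]'|grep -E 'ee|wrist'
python3 -m inch '[[[40,-2,0,0,0,0,0],[40,0,0,0,0,0,0]]]'|grep -E 'ee|wrist'
python3 -m inch '[[[40,-2,0,0,0,0,0],[40,0,0,0,0,0,0]]]'|grep -E 'ee|wrist'
python3 - <<'E'
from h import *
c=cam('wrist','w1')
E
python3 m.py | tail -1
```

```text
ee_pos: [0.5359, -0.0083, 0.0123]
wrist_force: [-0.0, 0.3, 0.1]
ee_pos: [0.5378, -0.0085, 0.0123]
wrist_force: [-0.5, 0.2, -0.2]
ee_pos: [0.5384, -0.0085, 0.0122]
wrist_force: [-8.8, 1.1, 4.5]
ledge [[0.5535, 0.1436, 0.03], [0.6169, 0.1409, 0.03], [0.5985, -0.1609, 0.03], [0.5354, -0.1565, 0.03]]
```

View pics/w1.png

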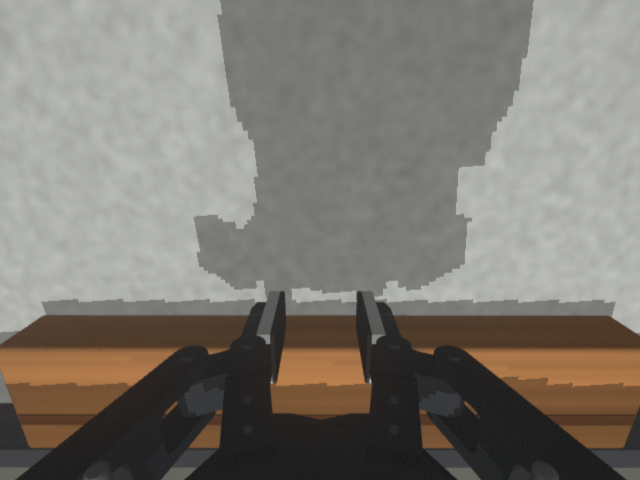

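Ledge contact at x=0.538 with 9 N. I'll press a little more so both ends seat.

```bash
python3 -m inch '[[[40,-1.5,0,0,0,0,0],[40,0,0,0,0,0,0]]]'|grep -E 'ee|wrist'
python3 -m inch '[[[40,-1.5,0,0,0,0,0],[40,0,0,0,0,0,0]]]'|grep -E 'ee|wrist|rot'
python3 - <<'E'
from h import *
c=cam('top'); g=np.array(c['pixels'])
m=cv2.cvtColor(g,cv2.COLOR_RGB2HSV); m=((abs(m[:,:,0].astype(int)-12)<7)&(m[:,:,1]>90)); m[:190]=0;m[250:]=0;m[:,:240]=0;m[:,390:]=0
for nm,f,z in (('back',np.min,.03),('front',np.max,.03)):
    xs=[x for x in range(262,372) if m[:,x].sum()>15 and abs(x-315)>22]; e=[f(np.where(m[:,x])[0]) for x in xs]
    a=np.polyfit(xs,e,1); r=np.polyval(a,xs)-e; k=abs(r)<1.2; a=np.polyfit(np.array(xs)[k],np.array(e)[k],1)
    L=w(c,(262,np.polyval(a,262)),z);R=w(c,(370,np.polyval(a,370)),z);print(nm,L,R,np.degrees(np.arctan2(-(L-R)[0],(L-R)[1])))
E
```

```text
ee_pos: [0.5384, -0.0085, 0.0121]
wrist_force: [-16.4, 1.7, 11.4]
ee_pos: [0.5384, -0.0085, 0.0121]
tcp_rot: [180.0, -0.5, 176.0]
wrist_force: [-25.1, 1.9, 16.3]
back [0.61782339 0.13385978 0.03      ] [ 0.59767668 -0.15021813  0.03      ] -4.056604665505384
front [0.55723793 0.13222812 0.03      ] [ 0.53767042 -0.1502692   0.03      ] -3.962331852610929
```

```bash
python3 -m inch '[[[40,12,0,0,0,0,0],[40,20,0,0,0,0,0],[40,20,0,0,0,0,0],[40,10,0,-40,0,0,0],[40,0,0,-50,0,0,0],[40,0,0,-50,0,0,0],[40,0,0,-40,0,0,0]]]' | grep ee
cat > path.py <<'E'
import numpy as np, heapq
from scipy.ndimage import distance_transform_edt as edt, label
r=4 # px per mm ; grid x -60..50, z 60..240
X,Z=np.meshgrid(np.arange(-60,50,1/r),np.arange(60,240,1/r),indexing='ij')
solid=(X>=0)&~((X<4)&(Z>150)&(Z<172))&~((X>=4)&(X<34)&(Z>138)&(Z<192))
D=edt(~solid)/r
seg=[((50,0),(50,60)),((50,60),(62,60)),((62,60),(62,86)),((62,86),(58,86)),((58,86),(58,64)),((58,64),(50,64)),((50,64),(42,64)),((42,64),(42,28))]
P=np.concatenate([np.linspace(a,b,int(max(abs(np.subtract(a,b))))*2+1) for a,b in seg]); P=P-[50,60]
xs=np.arange(-40,6);zs=np.arange(140,176);ths=np.arange(0,47,2)
C=np.zeros((len(xs),len(zs),len(ths)))
for k,t in enumerate(np.radians(ths)):
    q=np.c_[P[:,0]*np.cos(t)+P[:,1]*np.sin(t),-P[:,0]*np.sin(t)+P[:,1]*np.cos(t)]
    for i,x in enumerate(xs):
        for j,z in enumerate(zs):
            a=((q+[x,z]-[-60,60])*r).round().astype(int); C[i,j,k]=D[np.clip(a[:,0],0,D.shape[0]-1),np.clip(a[:,1],0,D.shape[1]-1)].min()
S=(0,zs.tolist().index(150),19); G=(xs.tolist().index(-2),zs.tolist().index(152),0)
best={S:0};pq=[(0,S)];pr={}
while pq:
    d,u=heapq.heappop(pq)
    if u==G:break
    if d>best[u]:continue
    for dx in(-1,0,1):
        for dz in(-1,0,1):
            for dk in(-1,0,1):
                v=(u[0]+dx,u[1]+dz,u[2]+dk)
                if min(v)<0 or any(v[i]>=C.shape[i] for i in range(3)) or C[v]<=.4 or v==u: continue
                n=d+(.3+(dx*dx+dz*dz+dk*dk)**.5)*np.exp(-2*min(C[v],5))*1000+.02
                if n<best.get(v,1e18): best[v]=n;pr[v]=u;heapq.heappush(pq,(n,v))
p=[G]
while p[-1]!=S:p.append(pr[p[-1]])
for u in p[::-1]: print(xs[u[0]],zs[u[1]],ths[u[2]],C[u].round(1),end=' | ')
E
python3 path.py
```

```text
ee_pos: [0.4812, -0.0045, 0.1947]
-40 150 38 17.1 | -39 150 38 16.2 | -38 150 38 15.4 | -37 150 38 14.6 | -36 150 38 13.8 | -35 150 38 13.1 | -34 150 38 12.4 | -33 150 38 11.7 | -32 150 38 11.0 | -31 150 38 10.4 | -30 150 38 9.7 | -29 150 38 9.1 | -28 150 38 8.5 | -27 150 38 8.0 | -26 150 38 7.5 | -25 150 38 7.1 | -24 151 40 6.4 | -23 152 42 6.0 | -22 153 44 5.8 | -21 154 46 5.5 | -20 154 46 4.8 | -19 155 46 4.8 | -18 156 46 4.5 | -17 157 46 4.4 | -16 158 46 4.2 | -15 159 46 4.2 | -14 160 46 4.3 | -13 161 46 4.3 | -12 161 46 4.2 | -11 162 46 4.3 | -10 163 46 4.6 | -9 163 44 4.8 | -8 163 42 5.0 | -7 163 40 5.2 | -6 163 38 5.5 | -6 163 36 5.3 | -5 162 34 5.4 | -5 162 32 5.9 | -5 162 30 5.5 | -5 162 28 5.0 | -4 161 26 5.7 | -4 161 24 5.4 | -3 160 22 6.2 | -3 160 20 5.7 | -3 159 18 5.5 | -3 158 16 5.1 | -3 158 14 4.8 | -3 157 12 4.3 | -3 156 10 3.9 | -3 155 8 3.6 | -3 154 6 3.2 | -3 153 4 2.5 | -3 153 2 2.0 | -2 152 0 2.0 |
```

```bash
python3 -c "
from h import *
go(((.385,.246,.17),1,0))"
```

```text
shift [113.4 243.2  24.4] n>= 6 | then rot [-0.   0.2 -5. ]
```

```bash
python3 -m inch '[[[60,19,40.5,4,0,0,0],[60,19,40.5,4,0,0,0],[60,19,40.5,4,0,0,0],[60,19,40.5,4,0,0,0],[60,19,40.5,4,0,0,0],[60,19,40.5,4,0,0,0],[60,0,0,0,0,0.2,-5],[60,0,0,0,0,0,0]]]' 50 | grep -E 'ee|rot'
cat > hk.py <<'E'
import sys
from h import *
col=sys.argv[1]
c=cam('wrist',sys.argv[2]); g=np.array(c['pixels'])
m=mask(c,col,(0,0,640,480)); n,l,st,ce=cv2.connectedComponentsWithStats(m.astype(np.uint8))
for i in range(1,n):
    if st[i][4]>40:
        print(st[i].tolist(),ce[i].round(1),[w(c,p,.064)[:2].round(4).tolist() for p in cv2.boxPoints(cv2.minAreaRect(np.argwhere(l==i)[:,::-1].astype(np.float32)))])
for k in ('hook_','tongue_'): print(k,[(r['conf'],r['position'],w(c,r['position'],.086 if k[0]=='t' else 0)[:2].round(4)) for r in finder.mark_of('wrist',k+col)[:2]])
E
python3 hk.py green g0
```

```text
ee_pos: [0.3839, 0.2463, 0.1683]
tcp_rot: [180.0, -0.2, -178.9]
hook_ [(0.82, [321.2, 222.8], array([0.3893, 0.2477]))]
tongue_ [(0.61, [435.2, 455.2], array([0.5822, 0.3545])), (0.57, [317.4, 323.9], array([0.4464, 0.2456]))]
```

View pics/g0.png

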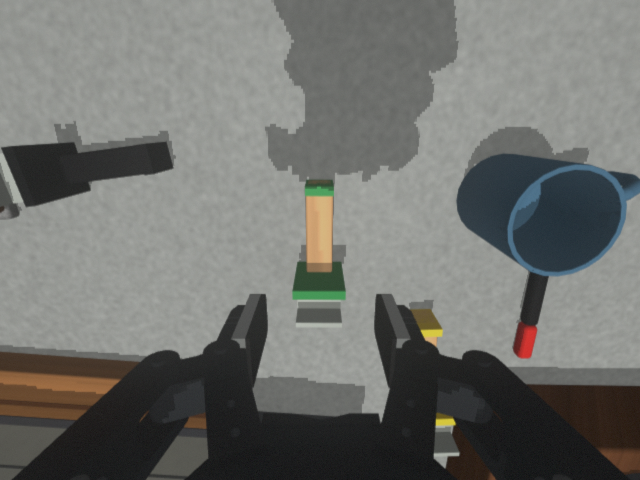

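The green hook is plain to see: tip at (319,188), plate top (293–345, 292–299), tongue (296–342, 326).

```bash
cat > hp.py <<'E'
# usage: pts tipfront(u,v) [hook -40,0,38], plateback-left, plateback-right (u,v) [50,±22,64], tongue top-back L/R [62,±18,86]
import sys
from h import *
from scipy.optimize import least_squares
def solve(c,obs):
    f=lambda p:np.concatenate([proj(c,[p[0]+X*np.cos(p[2])-Y*np.sin(p[2]),p[1]+X*np.sin(p[2])+Y*np.cos(p[2]),Z])-uv for (X,Y,Z),uv in obs])
    x0=np.r_[w(c,obs[0][1],.03)[:2]+[.04,0],0]
    s=least_squares(f,x0,loss='soft_l1'); print('hook',s.x[:2].round(4),'yaw',np.degrees(s.x[2]).round(2),'res px',f(s.x).round(1)); return s.x
E
python3 - <<'E'
from hp import *
c=cam('wrist')
p=solve(c,[((-.04,.012,.038),(333,183)),((-.04,-.012,.038),(305.5,183)),((.05,.022,.064),(345,299)),((.05,-.022,.064),(293,299)),((.062,.018,.086),(342,326)),((.062,-.018,.086),(296,326))])
y=p[2];R=lambda X,Z:(p[0]+X*np.cos(y),p[1]+X*np.sin(y),Z)
go((R(-.047,.071),np.degrees(y),45),(R(.013,.011),np.degrees(y),45))
E
```

```text
hook [0.3864 0.2451] yaw 0.72 res px [ 0.9  1.5 -1.   1.4  0.6 -0.8 -0.5 -0.8  0.1 -0.3 -0.2 -0.3]
shift [44.6 -0.3 97.5] n>= 3 | then rot [  0.1 -45.2   0.2]
shift [ 0.  -0.  84.9] n>= 2 | then rot [0. 0. 0.]
```

```bash
python3 -m inch '[[[60,15,0,32,0,0,0],[60,15,0,32,0,0,0],[60,14.6,0,33,0,0,0],[60,0,0,0,0,-9,0],[60,0,0,0,0,-9,0],[60,0,0,0,0,-9,0],[60,0,0,0,0,-9,0],[60,0,0,0,0,-9,0.2]]]' 50 | grep -E 'ee|rot|force'
python3 -m inch '[[[60,0,0,25,0,0,0],[60,0,0,25,0,0,0],[60,0,0,20,0,0,0],[60,0,0,15,0,0,0],[60,0,0,0,0,0,0]]]' | grep -E 'ee|rot|force'
python3 -c "
from h import *
o=bot.get_obs();print(o['ee_pos'],o['tcp_rot'],o['q'])
go(((.3864+.013,.2453,.011),.7,45))"
```

```text
ee_pos: [0.3394, 0.2448, 0.0723]
tcp_rot: [179.6, 45.1, -179.6]
wrist_force: [-0.7, 0.3, -0.1]
grasp_force: 0.0
ee_pos: [0.399, 0.2449, 0.0102]
tcp_rot: [179.9, 44.7, -179.4]
wrist_force: [0.0, -0.4, -0.3]
grasp_force: 0.0
[0.39902122 0.24488956 0.01020915] [ 179.86775913   44.73694063 -179.36739295] [ 50.64977491 -38.45092276 -59.74335127  36.12190217 -32.53628457
  40.21241403]
shift [-0.8  0.4 -0.3] n>= 1 | then rot [ 0.1 -0.3 -0. ]
```

```bash
python3 -m inch '[[[20,0,0,0,0,0,0],[10,0,0,0,0,0,0],[10,0,0,0,0,0,0],[10,0,0,0,0,0,0],[10,0,0,0,0,0,0]]]' 60 | grep -E 'ee|rot|force|open'
python3 -c "
from h import *
R=np.array(bot.get_obs()['ee_pos'])
go((R+[0,0,.13],.7,45),(R+[0,0,.13],-4,45))"
```

```text
ee_pos: [0.3991, 0.2465, 0.012]
tcp_rot: [179.7, 44.9, -179.3]
wrist_force: [-3.5, -1.2, 6.6]
opening: 0.0224
grasp_force: 60.2
shift [-91.7   0.4 -92.1] n>= 3 | then rot [ 0.3 -0.1 -0. ]
shift [0. 0. 0.] n>= 0 | then rot [ 3.3 -0.   3.3]
```

```bash
cat >> h.py <<'E'
O=np.array([.6207,-.0105]);YAW=-4.03
def W(x,y,z):
    a=np.radians(YAW); return np.array([O[0]+x*np.cos(a)-y*np.sin(a),O[1]+x*np.sin(a)+y*np.cos(a),z])
def toW(p):
    a=np.radians(YAW); d=np.array(p[:2])-O; return np.array([d[0]*np.cos(a)+d[1]*np.sin(a),-d[0]*np.sin(a)+d[1]*np.cos(a),p[2]])
def H(px,pz,th,y,t,lean0=45): # mm; P=(50,60) corner at wall px,pz with tilt th; t=TCP in hook frame mm
    a=np.radians(th); dx,dz=t[0]-50,t[1]-60
    return (W((px+dx*np.cos(a)+dz*np.sin(a))/1e3,y/1e3,(pz-dx*np.sin(a)+dz*np.cos(a))/1e3),YAW,lean0-th)
E
python3 -m inch '[[[10,-15,0,-15,0,0,0],[10,-26,0,-26,0,0,0],[10,-26,0,-26,0,0,0],[10,-26,0,-26,0,0,0],[10,0,0,0,3.3,0,3.3],[10,0,0,0,0,0,0]]]' | grep -E 'ee|rot|force|open'
python3 -c "
from h import *
c=cam('wrist','g1')
t=(12.6,12)
go(H(-30,150,0,70,t),H(-30,110,0,70,t))"
```

```text
ee_pos: [0.3991, 0.2463, 0.1422]
tcp_rot: [179.9, 44.7, 176.2]
wrist_force: [0.1, 0.2, -2.7]
opening: 0.0232
grasp_force: 59.3
shift [ -93.6 -171.5  148.2] n>= 5 | then rot [ 0.3 -0.3  0.3]
shift [28.3  0.  28.3] n>= 1 | then rot [0. 0. 0.]
```

View pics/g1.png

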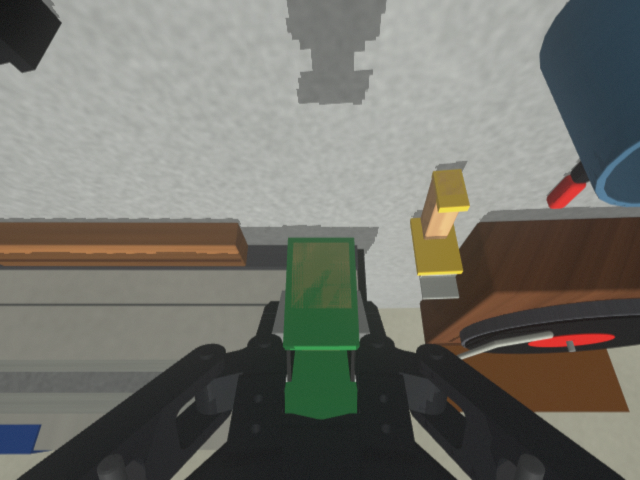

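```bash
python3 -m inch '[[[10,-18,-34,29,0,0,0],[10,-19,-34,30,0,0,0],[10,-19,-34,30,0,0,0],[10,-19,-34,30,0,0,0],[10,-19,-35,29,0,0,0],[10,0,0,0,0.3,-0.3,0.3],[10,0,0,0,0,0,0]]]' | grep -E 'ee|rot|force|open'
python3 - <<'E'
from h import *
c=cam('wrist','g2')
t=(12.6,12)
print(toW(bot.get_obs()['ee_pos']))
for k in 'red','blue','yellow','green':
    print(k,[(r['conf'],r['position'],toW(w(c,r['position'],.225))) for r in finder.mark_of('wrist','tag_'+k)[:1]])
    m=mask(c,k,(0,200,640,480)); n,l,st,ce=cv2.connectedComponentsWithStats(m.astype(np.uint8)); print([s.tolist() for s in st[1:] if s[4]>60])
go(H(-30,110,0,70,t))
E
```

```text
ee_pos: [0.5578, 0.0636, 0.1023]
tcp_rot: [179.9, 45.0, 175.7]
wrist_force: [-0.3, -0.0, -1.7]
opening: 0.0228
grasp_force: 59.7
[-0.0678894   0.07027391  0.10279852]
red []
[]
blue []
[]
yellow []
[]
green []
[[284, 309, 75, 110, 5247]]
shift [29.6 -1.1 29.5] n>= 1 | then rot [ 0.   0.1 -0.1]
```

View pics/g2.png

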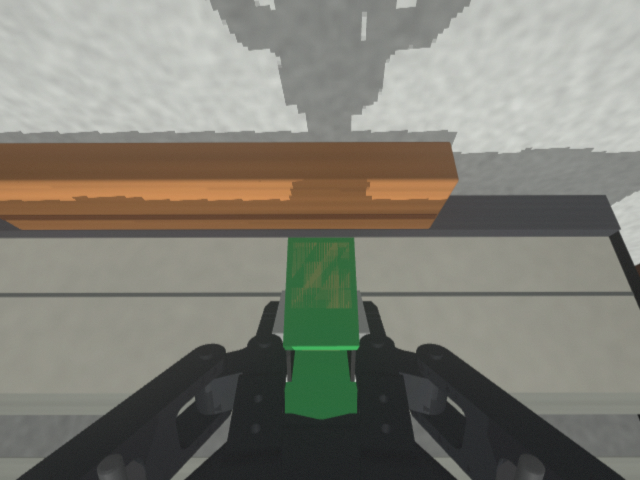

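Run:
```python
from h import *
c=cam('wrist')
for p,z in (((605,196),0),((620,231),.03),((620,236),.03),((300,231),.03),((60,231),.03)): print(toW(w(c,p,z)).round(4))
c=cam('top'); 
for s in (.21,.07,-.07,-.21): print(proj(c,W(-.001,s-.022,.202)).round(1),proj(c,W(-.001,s+.022,.202)).round(1))
cv2.imwrite('pics/tags.png',cv2.resize(np.array(c['pixels'])[150:220,180:440,::-1],None,fx=3,fy=3,interpolation=cv2.INTER_NEAREST))
```

```text
[-0.0065  0.2945  0.    ]
[-0.0048  0.2958  0.03  ]
[0.0036 0.3025 0.03  ]
[-0.0063  0.0563  0.03  ]
[-0.0074 -0.122   0.03  ]
[235.7 174.6] [216.9 173.1]
[295.6 179.3] [276.7 177.8]
[355.7 184.1] [336.8 182.6]
[416.2 189. ] [397.2 187.4]
```

View pics/tags.png

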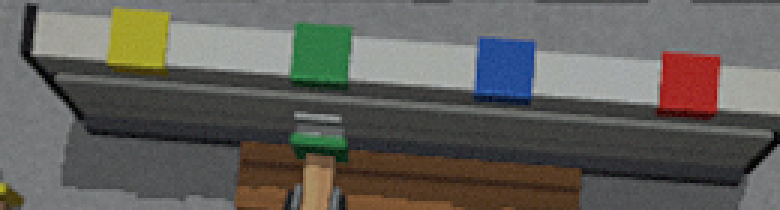

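```bash
cat > lat.py <<'E'
import sys
from h import *
col=sys.argv[1]; c=cam('top')
s=bot.get_obs(); tw=toW(s['ee_pos'])
T={'yellow':(227,173),'green':(287,176),'blue':(347,181),'red':(410,185)}[col]
m=mask(c,col,(T[0]-16,T[1]-18,T[0]+16,T[1]+14)); xs=np.where(m.sum(0)>6)[0]; ys=np.where(m.sum(1)>6)[0]
tag=((xs.min()+xs.max())/2,ys.max()+.5); y1=toW(w(c,tag,.202))[1]
m=mask(c,col,(T[0]-40,T[1]+14,T[0]+40,T[1]+45)); n,l,st,ce=cv2.connectedComponentsWithStats(m.astype(np.uint8))
i=1+np.argmax(st[1:,4]); zt=float(sys.argv[2]) # plate mid height m
y2=toW(w(c,ce[i],zt))[1]; print('tag',tag,'y',y1.round(4),'plate',ce[i].round(1),st[i].tolist(),'y',y2.round(4),'tcp wall y',tw[1].round(4),'need shift left mm',((y1-y2)*1e3).round(1))
E
python3 lat.py green .15; python3 lat.py green .15
```

```text
tag (np.float64(286.5), np.float64(177.5)) y 0.0694 plate [285.8 197.1] [277, 195, 19, 5, 57] y 0.0711 tcp wall y 0.0706 need shift left mm -1.7
tag (np.float64(286.5), np.float64(177.5)) y 0.0694 plate [285.9 197.2] [277, 195, 19, 5, 57] y 0.0708 tcp wall y 0.0704 need shift left mm -1.4
```

```bash
python3 -m inch '[[[10,15,-1,15,0,0,0],[10,14,-1,14,0,0,0],[10,-5,0,5,0,0,0],[10,-4,0,4,0,0,0],[10,0,0,0,0,0,0]]]' | grep -E 'ee|wrist'
for i in 1 2 3 4; do python3 -m inch '[[[10,-1,0,1,0,0,0],[10,0,0,0,0,0,0]]]' | grep -E 'ee|wrist'; done
```

```text
ee_pos: [0.5723, 0.0611, 0.0638]
wrist_force: [-0.5, 0.2, -1.7]
ee_pos: [0.5728, 0.061, 0.0628]
wrist_force: [-0.6, -0.2, -0.7]
ee_pos: [0.5741, 0.0608, 0.0625]
wrist_force: [1.1, 0.3, -2.5]
ee_pos: [0.5755, 0.0607, 0.0625]
wrist_force: [-0.2, 0.5, -1.8]
ee_pos: [0.5763, 0.0606, 0.0617]
wrist_force: [-8.6, -0.2, 0.6]
```

```bash
cat > ins.py <<'E'
import sys
from h import *
tx,tz,y,ph=map(float,sys.argv[1:5]); t=(tx,tz); l0=float(sys.argv[5]) if len(sys.argv)>5 else 45
wp={1:[(-60,140,0),(-60,150,38)],2:[(-25,150,38),(-23,152,42),(-21,154,46),(-17,157,46),(-13,161,46),(-10,163,46)],
3:[(-8,163,42),(-6,163,38),(-5,162,32),(-4,161,26),(-3,160,20)],4:[(-3,157,12),(-3,154,6),(-2,152,0),(0,151,0)]}[int(ph)]
o=bot.get_obs(); print('now tcp wall',(toW(o['ee_pos'])*1e3).round(1),o['tcp_rot'].round(1),o['wrist_force'].round(1))
go(*[H(a,b,th,y,t,l0) for a,b,th in wp])
E
python3 -m inch '[[[10,6,0,-6,0,0,0],[10,10,0,-10,0,0,0],[10,10,0,-10,0,0,0],[10,0,0,0,0,0,0]]]' | grep -E 'ee|wrist'
python3 ins.py 12.4 12 69 1
```

```text
ee_pos: [0.5398, 0.0635, 0.0627]
wrist_force: [0.0, -0.4, -0.5]
now tcp wall [-85.9  68.2  62.7] [179.8  45.1 175.7] [ 0.  -0.4 -0.5]
shift [-12.5   0.9 -28.9] n>= 1 | then rot [-0.   0.1 -0.2]
shift [-15.4   0.  -45.9] n>= 1 | then rot [ 0. 38.  0.]
```

```bash
python3 -m inch '[[[10,-12.5,0.9,-28.9,0,0,0],[10,-8,0,-23,0,0,-0.2],[10,-7.4,0,-23,0,0,0],[10,0,0,0,0,9.5,0],[10,0,0,0,0,9.5,0],[10,0,0,0,0,9.5,0],[10,0,0,0,0,9.5,0],[10,0,0,0,0,0,0]]]' | grep -E 'ee|wrist'
python3 ins.py 12.4 12 69 2; python3 lat.py green .13
```

```text
ee_pos: [0.5092, 0.0663, 0.1321]
wrist_force: [-0.0, -0.3, -2.3]
now tcp wall [-116.6   68.8  132.1] [-179.9    6.7  175.9] [-0.  -0.3 -2.3]
shift [-32.6   0.3   0.6] n>= 1 | then rot [-0.1 -0.3 -0.1]
shift [-1.9 -0.  -6. ] n>= 1 | then rot [ 0.  4. -0.]
shift [-1.7  0.  -6.1] n>= 1 | then rot [0. 4. 0.]
shift [-3.9 -0.  -3.1] n>= 1 | then rot [0. 0. 0.]
shift [-3.9 -0.  -4.1] n>= 1 | then rot [0. 0. 0.]
shift [-3.   0.  -2.1] n>= 1 | then rot [0. 0. 0.]Traceback (most recent call last):
  File "lat.py", line 9, in <module>
    i=1+np.argmax(st[1:,4]); zt=float(sys.argv[2]) # plate mid height m
        ~~~~~~~~~^^^^^^^^^^
    return _wrapfunc(a, 'argmax', axis=axis, out=out, **kwds)
    return bound(*args, **kwds)
ValueError: attempt to get argmax of an empty sequence
```

```bash
python3 -m inch '[[[10,-16.3,0.2,0.3,0,0,0],[10,-16.3,0.1,0.3,0,-0.3,0],[10,-1.9,0,-6,0,4,0],[10,-1.7,0,-6.1,0,4,0],[10,-3.9,0,-3.1,0,0,0],[10,-3.9,0,-4.1,0,0,0],[10,-3,0,-2.1,0,0,0],[10,0,0,0,0,0,0]]]' | grep -E 'ee|wrist'
python3 ins.py 12.4 12 69 3
```

```text
ee_pos: [0.5528, 0.0637, 0.1606]
wrist_force: [-0.1, -0.4, -1.5]
now tcp wall [-72.9  69.2 160.6] [-180.    -0.5  175.9] [-0.1 -0.4 -1.5]
shift [-4.9 -0.2  8.1] n>= 1 | then rot [-0.  -3.5 -0. ]
shift [-2.7  0.   4.3] n>= 1 | then rot [ 0. -4.  0.]
shift [-2.  -0.   7.4] n>= 1 | then rot [ 0. -6. -0.]
shift [-1.8  0.   7.5] n>= 1 | then rot [-0. -6.  0.]
shift [-1.7  0.   7.6] n>= 1 | then rot [ 0. -6.  0.]
```

```bash
python3 -m inch '[[[10,0,0,0,0,0,0]]]' | grep -E 'ee|wrist'
python3 ins.py 12.4 12 69 3 | head -3
python3 -c "
from h import *
for a in ((-25,150,38),(-21,154,46),(-10,163,46)):
  p,_,l=H(*a,69,(12.4,12));print(toW(p)*1e3,l)"
```

```text
ee_pos: [0.5526, 0.0636, 0.1603]
wrist_force: [-0.5, 0.4, -1.7]
now tcp wall [-73.2  69.2 160.3] [-180.    -0.6  175.9] [-0.5  0.4 -1.7]
shift [-5.2 -0.2  7.7] n>= 1 | then rot [-0.  -3.6 -0. ]
shift [-2.7  0.   4.3] n>= 1 | then rot [ 0. -4.  0.]
[-84.18095515  69.         135.3243553 ] 7
[-81.64746515  69.         147.70357471] -1
[-70.64746515  69.         156.70357471] -1
```

```bash
python3 -m inch '[[[10,-1.2,0,1.8,0,-0.3,0],[10,-1.3,-0.2,1.8,0,0,0],[10,0,0,0,0,0,0]]]' | grep -E 'ee|wrist'
python3 ins.py 12.4 12 69 3
```

```text
ee_pos: [0.5551, 0.0632, 0.1561]
wrist_force: [0.6, -0.2, -1.6]
now tcp wall [-70.6  69.  156.1] [-180.    -0.3  175.9] [ 0.6 -0.2 -1.6]
shift [-2.6  0.1  3.6] n>= 1 | then rot [-0.  -3.3 -0. ]
shift [-2.7  0.   4.3] n>= 1 | then rot [ 0. -4.  0.]
shift [-2.  -0.   7.4] n>= 1 | then rot [ 0. -6. -0.]
shift [-1.8  0.   7.5] n>= 1 | then rot [-0. -6.  0.]
shift [-1.7  0.   7.6] n>= 1 | then rot [ 0. -6.  0.]
```

```bash
python3 -m inch '[[[10,-2.6,0,3.6,0,-3.5,0],[10,-2.7,0,4.3,0,-4,0],[10,-2,0,7.4,0,-6,0],[10,0,0,0,0,0,0]]]' | grep -E 'ee|wrist'
python3 -c "
from h import *
o=bot.get_obs();print(toW(o['ee_pos'])*1e3,o['tcp_rot'])
go(*[H(*a,69,(12.4,12)) for a in ((-5,162,32),(-4,161,26),(-3,160,20))])"
```

```text
ee_pos: [0.5617, 0.0626, 0.1407]
wrist_force: [-0.9, 0.0, -1.3]
[-63.96954129  68.762551   140.69776084] [-179.96387734   13.08951457  175.94898286]
shift [-1.7  0.2 -0.1] n>= 1 | then rot [-0.   0.1 -0. ]
shift [-1.8  0.   7.5] n>= 1 | then rot [-0. -6.  0.]
shift [-1.7  0.   7.6] n>= 1 | then rot [ 0. -6.  0.]
```

```bash
python3 -m inch '[[[10,-1.7,0.2,0,0,0,0],[10,-1.8,0,7.5,0,-6,0],[10,-1.7,0,7.6,0,-6,0],[10,0,0,0,0,0,0]]]' | grep -E 'ee|wrist'
python3 ins.py 12.4 12 69 4
```

```text
ee_pos: [0.5717, 0.0622, 0.1275]
wrist_force: [-0.3, 0.7, -1.2]
now tcp wall [-54.   69.  127.5] [-180.   25.  176.] [-0.3  0.7 -1.2]
shift [ 0.2 -0.  10.5] n>= 1 | then rot [-0.1 -8.  -0. ]
shift [0.5 0.  8.8] n>= 1 | then rot [-0. -6.  0.]
shift [-0.6  0.   8.5] n>= 1 | then rot [ 0. -6.  0.]
shift [-0.7 -0.   2.1] n>= 1 | then rot [0. 0. 0.]
```

```bash
python3 -m inch '[[[10,0.2,0,10.5,0,-8,0],[10,0.5,0,8.8,0,-6,0],[10,-0.6,0,8.5,0,-6,0],[10,0,0,0,0,0,0]]]' | grep -E 'ee|wrist'
python3 -c "
from h import *
o=bot.get_obs();print(toW(o['ee_pos'])*1e3,o['tcp_rot'])
go(*[H(*a,69,(12.4,12)) for a in ((0,151,0),(0,150,0))])"
python3 lat.py green .14
```

```text
ee_pos: [0.5864, 0.0611, 0.1034]
wrist_force: [0.3, -0.4, -1.0]
[-39.26207357  69.04245366 103.44677544] [-179.8947828    44.94409383  176.02764171]
shift [-0.9 -0.   1.5] n>= 1 | then rot [-0.1 -0.1  0. ]
shift [0.7 0.  0.7] n>= 1 | then rot [0. 0. 0.]Traceback (most recent call last):
  File "lat.py", line 9, in <module>
    i=1+np.argmax(st[1:,4]); zt=float(sys.argv[2]) # plate mid height m
        ~~~~~~~~~^^^^^^^^^^
    return _wrapfunc(a, 'argmax', axis=axis, out=out, **kwds)
    return bound(*args, **kwds)
ValueError: attempt to get argmax of an empty sequence
```

```bash
python3 -m inch '[[[10,-0.9,0,1.5,0,0,0],[10,0.7,0,0.7,0,0,0],[10,0,0,0,0,0,0]]]' | grep -E 'ee|wrist'
python3 -m inch '[[[10,0,0,0.5,0,0,0],[10,0,0,0,0,0,0]]]' | grep -E 'ee|wrist'
```

```text
ee_pos: [0.5886, 0.0615, 0.1056]
wrist_force: [-52.6, 1.8, 24.2]
ee_pos: [0.5888, 0.0615, 0.1054]
wrist_force: [-59.7, 0.7, 27.1]
```

```bash
python3 -m inch '[[[10,1,0,-1.5,0,0,0],[10,0,0,0,0,0,0]]]' | grep -E 'ee|wrist|rot'
python3 - <<'E'
from h import *
c=cam('wrist','g3');s=cam('scene'); t=cam('top')
g=np.array(t['pixels'])[150:250,230:350,::-1]; a=cv2.resize(np.array(c['pixels'])[:,:,::-1],(426,320)); b=cv2.resize(g,(372,310),interpolation=cv2.INTER_CUBIC)
o=np.zeros((320,800,3),np.uint8);o[:,:426]=a;o[:310,426:798]=b;cv2.imwrite('pics/g3c.png',o)
print(toW(bot.get_obs()['ee_pos'])*1e3)
E
```

```text
ee_pos: [0.5886, 0.0615, 0.1057]
tcp_rot: [180.0, 45.2, 175.9]
wrist_force: [-14.5, 1.5, 5.1]
[-37.06362864  69.53851214 105.78891007]
```

View pics/g3c.png

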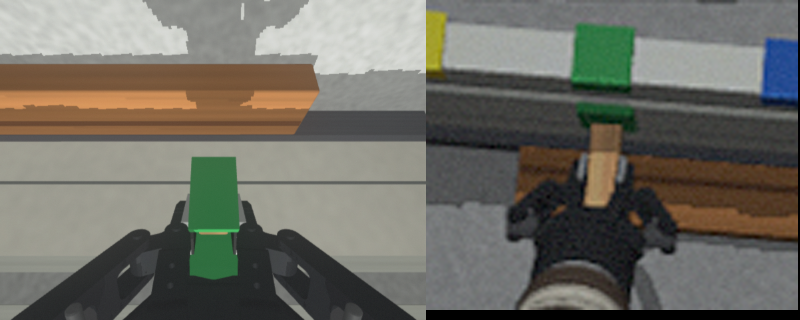

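```bash
for i in 1 2 3; do python3 -m inch '[[[10,1.2,0,0.2,0,0,0],[10,0,0,0,0,0,0]]]' | grep -E 'ee|wrist'; done
```

```text
ee_pos: [0.5878, 0.0612, 0.1038]
wrist_force: [-0.4, -0.7, -1.2]
ee_pos: [0.5862, 0.0612, 0.1016]
wrist_force: [0.3, -0.2, -2.0]
ee_pos: [0.5859, 0.0613, 0.1015]
wrist_force: [5.9, -0.3, -1.1]
```

```bash
python3 -m inch '[[[10,-0.8,0,0.8,0,0,0],[10,0,0,0,0,0,0]]]' | grep -E 'ee|wrist'
python3 -m inch '[[[10,-0.5,0,0.5,0,0,0],[10,0,0,0,0,0,0]]]' | grep -E 'ee|wrist'
python3 lat.py green .14
```

```text
ee_pos: [0.5866, 0.0612, 0.1007]
wrist_force: [-1.0, 0.3, 0.7]
ee_pos: [0.5873, 0.0612, 0.1008]
wrist_force: [-1.4, 0.0, 1.2]Traceback (most recent call last):
  File "lat.py", line 9, in <module>
    i=1+np.argmax(st[1:,4]); zt=float(sys.argv[2]) # plate mid height m
        ~~~~~~~~~^^^^^^^^^^
    return _wrapfunc(a, 'argmax', axis=axis, out=out, **kwds)
    return bound(*args, **kwds)
ValueError: attempt to get argmax of an empty sequence
```

```bash
sed -i 's/T\[1\]+14,T\[0\]+40/T[1]+6,T[0]+40/; s/T\[1\]+14))/T[1]+5))/' lat.py
python3 -m inch '[[[35,0,0,0,0,0,0],[45,0,0,0,0,0,0],[45,0,0,0,0,0,0],[45,0,0,0,0,0,0],[45,0,0,-10,0,0,0],[45,0,0,-25,0,0,0],[45,0,0,-30,0,0,0],[45,0,0,-30,0,0,0]]]' | grep -E 'ee|wrist|open'
python3 lat.py green .145
python3 - <<'E'
from h import *
c=cam('wrist','g4');s=cam('scene'); t=cam('top')
g=np.array(t['pixels'])[150:250,230:350,::-1]; a=cv2.resize(np.array(c['pixels'])[:,:,::-1],(426,320)); b=cv2.resize(g,(372,310),interpolation=cv2.INTER_CUBIC)
o=np.zeros((320,800,3),np.uint8);o[:,:426]=a;o[:310,426:798]=b;cv2.imwrite('pics/g4c.png',o)
E
```

```text
ee_pos: [0.519, 0.0659, 0.1688]
wrist_force: [0.1, 0.2, -0.0]
opening: 0.0384
tag (np.float64(286.5), np.float64(177.5)) y 0.0694 plate [287.6 186.4] [279, 185, 18, 4, 47] y 0.0696 tcp wall y 0.0693 need shift left mm -0.2
```

View pics/g4c.png

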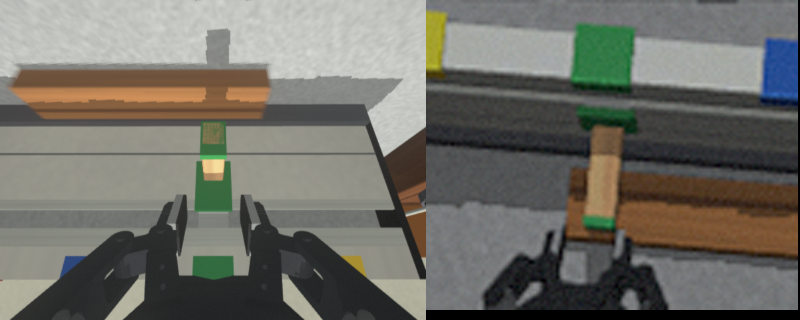

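Green hangs under its tag (crop right: plate (605,118) below tag (603,55)). The ledge has just been knocked, so I'll measure it again.

```bash
python3 -m inch '[[[40,0,0,-40,0,0,0],[40,0,0,0,0,9,0],[40,0,0,0,0,9,0],[40,0,0,0,0,9,0],[40,0,0,0,0,9,0],[40,0,0,0,0,9,0],[40,0,0,0,0,0,0]]]' 40| grep -E 'time|ee'
cat > led.py <<'E'
from h import *
c=cam('top'); g=np.array(c['pixels'])
m=cv2.cvtColor(g,cv2.COLOR_RGB2HSV); m=((abs(m[:,:,0].astype(int)-12)<7)&(m[:,:,1]>90)).astype(np.uint8); m[:190]=0;m[262:]=0;m[:,:240]=0;m[:,395:]=0
m=cv2.morphologyEx(m,cv2.MORPH_CLOSE,np.ones((7,7)))
n,l,st,ce=cv2.connectedComponentsWithStats(m); i=1+np.argmax(st[1:,4]); print(st[i])
B=cv2.boxPoints(cv2.minAreaRect(np.argwhere(l==i)[:,::-1].astype(np.float32)))
for p in B: q=w(c,p,.03); print('world',q.round(4),'wall',toW(q).round(4))
cv2.imwrite('pics/led.png',cv2.resize(g[160:280,220:420,::-1],None,fx=3,fy=3))
E
python3 led.py
```

```text
time: 26.85
ee_pos: [0.4933, 0.0676, 0.191]
[ 297  199   94   38 2126]
world [0.5385 0.0489 0.03  ] wall [-0.0862  0.0535  0.03  ]
world [0.6147 0.0386 0.03  ] wall [-0.0094  0.0485  0.03  ]
world [ 0.5784 -0.2061  0.03  ] wall [-0.0284 -0.1981  0.03  ]
world [ 0.5029 -0.1942  0.03  ] wall [-0.1046 -0.1915  0.03  ]
```

View pics/led.png

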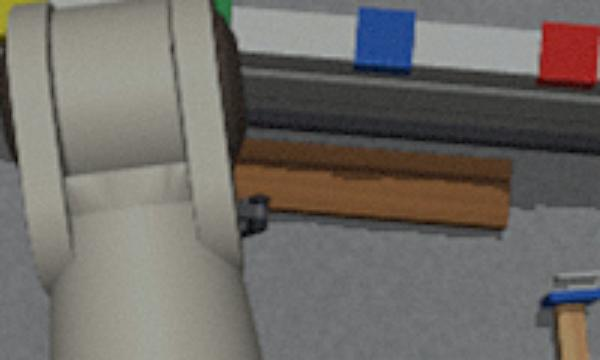

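```bash
python3 -c "
from h import *
go((W(-.15,-.05,.15),YAW,0),(W(-.15,-.05,.013),YAW,0))"
```

```text
shift [  16.5 -118.9   42.8] n>= 3 | then rot [-0.1 -0.1 -0.1]
shift [  0.   0. 137.] n>= 3 | then rot [0. 0. 0.]
```

```bash
python3 -m inch '[[[40,5.5,-40,14,0,0,0],[40,5.5,-40,14,0,0,0],[40,5.5,-39,15,0,0,0],[40,0,0,40,0,0,0],[40,0,0,40,0,0,0],[40,0,0,40,0,0,0],[40,0,0,17,0,0,0],[40,0,0,0,0,0,0]]]' | grep -E 'ee|wrist'
python3 led.py
python3 -m inch '[[[40,-7,0,0,0,0,0],[40,-7,0,0,0,0,0],[40,-6,0,0,0,0,0],[40,-6,0,0,0,0,0],[40,-6,0,0,0,0,0],[40,-6,0,0,0,0,0],[40,-6,0,0,0,0,0],[40,-6,0,0,0,0,0]]]' | grep -E 'ee|wrist'
python3 -m inch '[[[40,-5,0,0,0,0,0],[40,-4,0,0,0,0,0],[40,-2,0,0,0,0,0],[40,0,0,0,0,0,0]]]' | grep -E 'ee|wrist'
for i in 1 2; do python3 -m inch '[[[40,-2,0,0,0,0,0],[40,0,0,0,0,0,0]]]' | grep -E 'ee|wrist'; done
python3 -c "
from h import *
print(toW(bot.get_obs()['ee_pos']))"
```

```text
ee_pos: [0.4669, -0.0495, 0.016]
wrist_force: [1.0, -0.2, 0.1]
[275 191  34  55 844]
world [0.5021 0.1042 0.03  ] wall [-0.1264  0.1061  0.03  ]
world [0.6396 0.0892 0.03  ] wall [0.0118 0.1008 0.03  ]
world [0.6293 0.0077 0.03  ] wall [0.0073 0.0187 0.03  ]
world [0.4921 0.0237 0.03  ] wall [-0.1307  0.0251  0.03  ]
ee_pos: [0.5177, -0.0532, 0.0159]
wrist_force: [-0.0, -0.2, 0.5]
ee_pos: [0.5284, -0.054, 0.0159]
wrist_force: [-0.7, -0.3, -1.1]
ee_pos: [0.5303, -0.0541, 0.016]
wrist_force: [0.6, 0.6, -0.0]
ee_pos: [0.5324, -0.0543, 0.016]
wrist_force: [-0.7, 0.2, 0.4]
[-0.08498181 -0.04988768  0.01599832]
```

```bash
for i in 1 2 3; do python3 -m inch '[[[40,-1.5,0,0,0,0,0],[40,0,0,0,0,0,0]]]' | grep -E 'ee|wrist'; done
```

```text
ee_pos: [0.5339, -0.0544, 0.016]
wrist_force: [0.2, -0.5, -0.6]
ee_pos: [0.5352, -0.0545, 0.016]
wrist_force: [-2.5, 0.1, 0.2]
ee_pos: [0.5353, -0.0545, 0.016]
wrist_force: [-10.9, 1.0, 6.8]
```

```bash
python3 -m inch '[[[40,-1.5,0,0,0,0,0],[40,0,0,0,0,0,0]]]' | grep -E 'ee|wrist'
python3 -m inch '[[[40,20,0,0,0,0,0],[40,20,0,0,0,0,0],[40,20,0,0,0,0,0],[60,0,0,-45,0,0,0],[60,0,0,-45,0,0,0],[60,0,0,-45,0,0,0],[60,0,0,-25,0,0,0],[60,0,0,0,0,0,0]]]' 50| grep -E 'ee|wrist'
python3 -c "
from h import *
go(((.411,-.256,.17),5,0))"
```

```text
ee_pos: [0.5353, -0.0545, 0.0159]
wrist_force: [-18.1, -0.1, 11.6]
ee_pos: [0.4792, -0.0505, 0.178]
wrist_force: [0.9, -0.7, -0.9]
shift [  53.4 -209.9    7.7] n>= 5 | then rot [-0.1  0.4 -9.1]
```

```bash
python3 -m inch '[[[60,10.7,-42,1.5,0,0,0],[60,10.7,-42,1.5,0,0,0],[60,10.7,-42,1.5,0,0,0],[60,10.7,-42,1.5,0,0,0],[60,10.7,-42,1.5,0,0,0],[60,0,0,0,0,0.4,-9],[60,0,0,0,0,0,0]]]'| grep -E 'ee|rot'
cat > cor.py <<'E'
# auto corners of hook in wrist view: plate top band + tip, by colour and brightness rows
import sys
from hp import *
col=sys.argv[1]; c=cam('wrist',sys.argv[2]); m=mask(c,col,(150,100,490,400)); n,l,st,ce=cv2.connectedComponentsWithStats(m.astype(np.uint8))
for i in range(1,n):
    if st[i][4]>40: print(st[i].tolist(),ce[i].round(1),np.round(cv2.boxPoints(cv2.minAreaRect(np.argwhere(l==i)[:,::-1].astype(np.float32)))).tolist())
print([(r['conf'],r['position']) for r in finder.mark_of('wrist','tongue_'+col)[:2]])
g=np.array(c['pixels'])[150:350,220:420,::-1]; cv2.imwrite('pics/%sc.png'%sys.argv[2],cv2.resize(g,(600,600),interpolation=cv2.INTER_NEAREST))
E
python3 cor.py blue b0; python3 led.py
```

```text
ee_pos: [0.4092, -0.2562, 0.167]
tcp_rot: [180.0, -0.3, -175.2]
[306, 188, 27, 8, 184] [319.2 192. ] [[306.0, 188.0], [332.0, 188.0], [332.0, 195.0], [306.0, 195.0]]
[293, 292, 53, 9, 470] [318.7 296. ] [[293.0, 292.0], [345.0, 292.0], [345.0, 300.0], [293.0, 300.0]]
[(0.97, [316.7, 328.3])]
[ 276  191  116   40 2751]
world [0.5543 0.0986 0.03  ] wall [-0.0739  0.1042  0.03  ]
world [0.6389 0.0923 0.03  ] wall [0.011  0.1038 0.03  ]
world [ 0.6118 -0.2071  0.03  ] wall [ 0.0049 -0.1967  0.03  ]
world [ 0.5278 -0.1985  0.03  ] wall [-0.0794 -0.1941  0.03  ]
```

View pics/b0c.png

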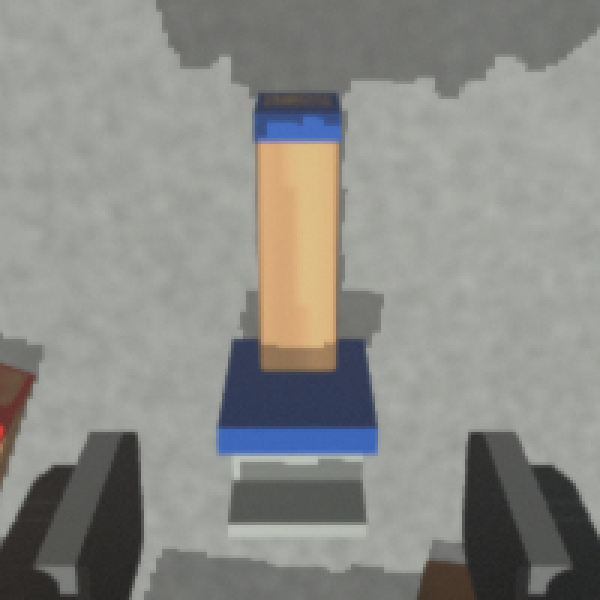

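Blue hook: tip front edge at row 187 (305–334), plate back edge at row 301.5 (293–346), tongue at row 328 (296–342).

```bash
cat > sv.py <<'E'
import sys,json
from hp import *
# args: tipL u,tipR u,v ; plateL u,v plateR u,v; tongueL, tongueR   (L = image right = +y)
a=json.loads(sys.argv[1]); c=cam('wrist')
K=[(-.04,.012,.038),(-.04,-.012,.038),(.05,.022,.064),(.05,-.022,.064),(.062,.018,.086),(.062,-.018,.086)]
p=solve(c,list(zip(K,a)));y=p[2];R=lambda X,Z:(p[0]+X*np.cos(y),p[1]+X*np.sin(y),Z)
go((R(-.047,.071),np.degrees(y),45),(R(.013,.011),np.degrees(y),45))
E
python3 sv.py '[[334,187.5],[305,187.5],[346,301.5],[292.8,301.5],[342,328.3],[296,328.3]]'
```

```text
hook [ 0.4141 -0.2555] yaw 4.59 res px [ 0.2 -0.  -0.2 -0.1 -0.2 -0.3 -0.1 -0.5  0.3  0.5 -0.   0.4]
shift [42.3 -0.1 97.1] n>= 3 | then rot [  0.1 -45.2   0.2]
shift [ 0.   0.  84.9] n>= 2 | then rot [0. 0. 0.]
```

```bash
python3 -m inch '[[[60,14,0,32,0,0,0],[60,14,0,32,0,0,0],[60,14.3,0,33,0,0,0],[60,0,0,0,0,-9,0],[60,0,0,0,0,-9,0],[60,0,0,0,0,-9,0],[60,0,0,0,0,-9,0],[60,0,0,0,0,-9,0.2]]]' 50 | grep -E 'ee|rot|force'
python3 -m inch '[[[60,0,0,25,0,0,0],[60,0,0,25,0,0,0],[60,0,0,20,0,0,0],[60,0,0,13,0,0,0],[60,0,0,0,0,0,0]]]' | grep -E 'ee|rot|force'
python3 -m inch '[[[25,0,0,0,0,0,0],[10,0,0,0,0,0,0],[10,0,0,0,0,0,0],[10,0,0,0,0,0,0],[10,0,0,0,0,0,0]]]' 80 | grep -E 'ee|rot|force|open'
python3 -c "
from h import *
R=np.array(bot.get_obs()['ee_pos']); print('t x', (R-[.4141,-.2555,0])@[np.cos(.08),np.sin(.08),0])
go((R+[0,0,.13],4.6,45),(R+[0,0,.13],-4,45),H(-45,150,0,-71,(13,12)))"
```

```text
ee_pos: [0.3673, -0.2594, 0.0722]
tcp_rot: [179.9, 45.1, -175.3]
wrist_force: [-0.4, -0.4, -0.0]
grasp_force: 0.0
ee_pos: [0.4254, -0.2536, 0.0116]
tcp_rot: [179.7, 44.7, -175.4]
wrist_force: [-0.1, -0.3, 0.1]
grasp_force: 0.0
ee_pos: [0.4255, -0.2552, 0.0134]
tcp_rot: [179.9, 44.8, -175.3]
wrist_force: [-3.3, 1.4, 6.3]
opening: 0.0222
grasp_force: 79.3
t x 0.01143171258451653
shift [-91.7   0.1 -92.2] n>= 3 | then rot [ 0.2 -0.2  0.1]
shift [0. 0. 0.] n>= 0 | then rot [ 6.1 -0.   6.1]
shift [-38.3 186.7  96.8] n>= 5 | then rot [0. 0. 0.]
```

```bash
python3 -m inch '[[[10,-15,0,-15,0,0,0],[10,-26,0,-26,0,0,0],[10,-26,0,-26,0,0,0],[10,-26,0,-26,0,0,0],[10,0,0,0,6.2,0,6.2],[10,0,0,0,0,0,0]]]' | grep -E 'ee|rot|force|open'
python3 -m inch '[[[10,-8,37,19.4,0,0,0],[10,-8,37,19.4,0,0,0],[10,-8,37,19.4,0,0,0],[10,-8,38,19.4,0,0,0],[10,-6,37,19.4,0,0,0],[10,0,0,0,0,0,0],[10,0,0,0,0,0,0]]]' | grep -E 'ee|rot|force|open'
python3 lat.py blue .15
python3 -c "
from h import *
print(toW(bot.get_obs()['ee_pos']));go(H(-30,150,0,-70,(11.4,13.4)),H(-30,110,0,-70,(11.4,13.4)))"
```

```text
ee_pos: [0.4257, -0.254, 0.1442]
tcp_rot: [180.0, 44.8, 176.1]
wrist_force: [0.6, 1.3, -1.8]
opening: 0.0226
grasp_force: 79.0
ee_pos: [0.5334, -0.0759, 0.1009]
tcp_rot: [180.0, 44.6, 176.1]
wrist_force: [0.2, 0.5, -1.1]
opening: 0.0226
grasp_force: 79.2
tag (np.float64(348.0), np.float64(183.5)) y -0.074 plate [343.4 209.6] [335, 206, 18, 9, 95] y -0.0695 tcp wall y -0.072 need shift left mm -4.5
[-0.08235496 -0.0720454   0.10145904]
shift [-11.1   2.    8.3] n>= 1 | then rot [ 0.1 -0.3  0. ]
shift [28.3  0.  28.3] n>= 1 | then rot [0. 0. 0.]
```

```bash
cat > lat2.py <<'E'
import sys
from h import *
col=sys.argv[1]; zp=float(sys.argv[2]); T={'yellow':(227,173),'green':(287,176),'blue':(347,181),'red':(410,185)}[col]
ch={'yellow':lambda r,g,b:(r+g)/2-b,'green':lambda r,g,b:g-(r+b)/2,'blue':lambda r,g,b:b-(r+g)/2,'red':lambda r,g,b:r-(g+b)/2}[col]
r1=[];r2=[]
for _ in range(3):
    c=cam('top'); g=np.array(c['pixels']).astype(float); s=ch(g[:,:,0],g[:,:,1],g[:,:,2]); s[s<25]=0
    vv,uu=np.mgrid[:480,:640]
    bot_=T[1]+3
    def cen(a,b,x,y):
        k=s[b:y,a:x]; return np.array([(k*uu[b:y,a:x]).sum(),(k*vv[b:y,a:x]).sum()])/k.sum()
    t=cen(T[0]-18,T[1]-16,T[0]+18,T[1]+4)
    m=mask(c,col,(T[0]-25,T[1]+6,T[0]+25,T[1]+45)); n,l,st,ce=cv2.connectedComponentsWithStats(m.astype(np.uint8)); i=1+np.argmax(st[1:,4])
    a,b,ww,hh=st[i][:4]; p=cen(a-3,b-2,a+ww+3,b+hh+2)
    r1.append(toW(w(c,t,.222))[1]);r2.append(toW(w(c,p,zp))[1])
print('tag y',np.mean(r1).round(4),'plate',np.mean(r2).round(4),'tcp',toW(bot.get_obs()['ee_pos'])[1].round(4),'shift left mm',((np.mean(r1)-np.mean(r2))*1e3).round(1),t.round(1),p.round(1))
E
python3 lat2.py green .15; python3 lat2.py blue .14
python3 -m inch '[[[10,-11,0.5,8.3,0,-0.3,0],[10,15,0,15,0,0,0],[10,13.3,0,13.3,0,0,0],[10,-5,0,5,0,0,0],[10,-4,0,4,0,0,0],[10,0,0,0,0,0,0]]]' | grep -E 'ee|wrist'
for i in 1 2 3; do python3 -m inch '[[[10,-1,0,1,0,0,0],[10,0,0,0,0,0,0]]]' | grep -E 'ee|wrist'; done
```

```text
tag y 0.0693 plate 0.0698 tcp -0.0726 shift left mm -0.5 [286.7 168.4] [287.4 186.6]
tag y -0.0715 plate -0.0725 tcp -0.0722 shift left mm 1.0 [347.9 173.5] [344.6 208.6]
ee_pos: [0.5612, -0.0774, 0.0654]
wrist_force: [0.5, -0.1, -1.9]
ee_pos: [0.5618, -0.0774, 0.0644]
wrist_force: [0.6, -0.9, -1.3]
ee_pos: [0.5632, -0.0775, 0.0641]
wrist_force: [0.2, 0.0, -1.7]
ee_pos: [0.5646, -0.0776, 0.064]
wrist_force: [-0.9, 0.1, -0.9]
```

```bash
for i in 1 2; do python3 -m inch '[[[10,-0.8,0,0.8,0,0,0],[10,0,0,0,0,0,0]]]' | grep -E 'ee|wrist'; done; python3 -c "
from h import *
print(toW(bot.get_obs()['ee_pos']))"
```

```text
ee_pos: [0.5657, -0.0776, 0.064]
wrist_force: [0.0, 0.8, -1.4]
ee_pos: [0.5667, -0.0777, 0.0638]
wrist_force: [-1.8, 0.3, -1.4]
[-0.04912798 -0.07083618  0.06384399]
```

```bash
for i in 1 2; do python3 -m inch '[[[10,-0.8,0,0.8,0,0,0],[10,0,0,0,0,0,0]]]' | grep -E 'ee|wrist'; done; python3 -c "
from h import *
print(toW(bot.get_obs()['ee_pos']))"
```

```text
ee_pos: [0.5672, -0.0777, 0.0632]
wrist_force: [-13.5, 0.7, 3.3]
ee_pos: [0.5678, -0.0778, 0.0624]
wrist_force: [-14.3, 1.7, 0.8]
[-0.04801602 -0.07087005  0.06235593]
```

```bash
python3 -m inch '[[[10,6,0,-6,0,0,0],[10,10,0,-10,0,0,0],[10,10,0,-10,0,0,0],[10,0,0,0,0,0,0]]]' | grep -E 'ee|wrist'
python3 ins.py 13 13.4 -71.3 1
```

```text
ee_pos: [0.5321, -0.0753, 0.0644]
wrist_force: [1.7, 0.0, -1.0]
now tcp wall [-83.8 -70.9  64.4] [179.9  45.1 175.9] [ 1.7  0.  -1. ]
shift [-11.2  -0.4 -29.8] n>= 1 | then rot [ 0.1  0.1 -0. ]
shift [-15.4  -0.  -44.9] n>= 1 | then rot [ 0. 38.  0.]
```

```bash
python3 -m inch '[[[10,-11.2,-0.4,-29.8,0,0,0],[10,-8,0,-22.5,0,0,0],[10,-7.4,0,-22.5,0,0,0],[10,0,0,0,0,9.5,0],[10,0,0,0,0,9.5,0],[10,0,0,0,0,9.5,0],[10,0,0,0,0,9.5,0],[10,0,0,0,0,0,0]]]' | grep -E 'ee|wrist'
python3 ins.py 13 13.4 -71.3 2
```

```text
ee_pos: [0.5038, -0.0743, 0.1324]
wrist_force: [-0.9, -0.3, -2.8]
now tcp wall [-112.1  -71.8  132.4] [179.9   6.5 176. ] [-0.9 -0.3 -2.8]
shift [-29.5   0.5  -0.3] n>= 1 | then rot [ 0.1 -0.5  0.1]
shift [-1.9  0.  -5.9] n>= 1 | then rot [ 0.  4. -0.]
shift [-1.8 -0.  -6. ] n>= 1 | then rot [0. 4. 0.]
shift [-3.9 -0.  -3.1] n>= 1 | then rot [0. 0. 0.]
shift [-3.9  0.  -4.1] n>= 1 | then rot [0. 0. 0.]
shift [-3.  -0.  -2.1] n>= 1 | then rot [0. 0. 0.]
```

```bash
python3 -m inch '[[[10,-15,0.3,-0.1,0,-0.5,0],[10,-14.5,0.2,-0.2,0,0,0],[10,-1.9,0,-5.9,0,4,0],[10,-1.8,0,-6,0,4,0],[10,0,0,0,0,0,0]]]' | grep -E 'ee|wrist'
python3 -c "
from h import *
o=bot.get_obs();print(toW(o['ee_pos'])*1e3,o['tcp_rot'])
go(*[H(*a,-71.3,(13,13.4)) for a in ((-21,154,46),(-17,157,46),(-13,161,46),(-10,163,46))])"
```

```text
ee_pos: [0.5342, -0.076, 0.1526]
wrist_force: [0.1, -0.8, -2.4]
[-81.70566224 -71.3698747  152.56620268] [179.90999857  -0.44304022 176.02327274]
shift [-1.5  0.1  4.3] n>= 1 | then rot [0.1 0.6 0.1]
shift [-3.9 -0.  -3.1] n>= 1 | then rot [0. 0. 0.]
shift [-3.9  0.  -4.1] n>= 1 | then rot [0. 0. 0.]
shift [-3.  -0.  -2.1] n>= 1 | then rot [0. 0. 0.]
```

```bash
python3 -m inch '[[[10,-1.5,0,4.3,0,0.6,0],[10,0,0,0,0,0,0],[10,0,0,0,0,0,0]]]' | grep -E 'ee|wrist'
python3 -m inch '[[[10,-3.9,0,-3.1,0,0,0],[10,-3.9,0,-4.1,0,0,0],[10,-3,0,-2.1,0,0,0],[10,0,0,0,0,0,0]]]' | grep -E 'ee|wrist'
python3 ins.py 13 13.4 -71.3 3
```

```text
ee_pos: [0.5346, -0.076, 0.1478]
wrist_force: [0.3, -0.7, -1.3]
ee_pos: [0.5461, -0.0768, 0.1566]
wrist_force: [-0.2, -0.6, -2.2]
now tcp wall [-69.8 -71.4 156.6] [179.9  -1.2 176. ] [-0.2 -0.6 -2.2]
shift [-3.2  0.   3.5] n>= 1 | then rot [ 0.1 -4.2  0.1]
shift [-2.6 -0.   4.2] n>= 1 | then rot [ 0. -4.  0.]
shift [-1.9 -0.   7.3] n>= 1 | then rot [ 0. -6. -0.]
shift [-1.8  0.   7.3] n>= 1 | then rot [-0. -6.  0.]
shift [-1.7 -0.   7.4] n>= 1 | then rot [ 0. -6.  0.]
```

```bash
python3 -m inch '[[[10,-3.2,0,3.5,0,-4.2,0],[10,-2.6,0,4.2,0,-4,0],[10,-1.9,0,7.3,0,-6,0],[10,-1.8,0,7.3,0,-6,0],[10,-1.7,0,7.4,0,-6,0],[10,0,0,0,0,0,0]]]' | grep -E 'ee|wrist'
python3 ins.py 13 13.4 -71.3 4
```

```text
ee_pos: [0.5596, -0.0776, 0.127]
wrist_force: [0.2, -0.1, -1.5]
now tcp wall [-56.2 -71.3 127. ] [179.9  24.9 176. ] [ 0.2 -0.1 -1.5]
shift [-3.4 -0.1 10.2] n>= 1 | then rot [ 0.1 -8.1 -0. ]
shift [ 0.6 -0.   8.7] n>= 1 | then rot [-0. -6.  0.]
shift [-0.6  0.   8.3] n>= 1 | then rot [ 0. -6.  0.]
shift [-0.7  0.   2.1] n>= 1 | then rot [0. 0. 0.]
```

```bash
python3 -m inch '[[[10,-3,0,0,0,0,0],[10,-0.4,0,10.2,0,-8,0],[10,0.6,0,8.7,0,-6,0],[10,0,0,0,0,0,0]]]' | grep -E 'ee|wrist'
python3 -c "
from h import *
o=bot.get_obs();print(toW(o['ee_pos'])*1e3,o['tcp_rot'])
go(*[H(*a,-71.3,(13,13.4)) for a in ((-2.5,153,0),(-1.5,150.5,0))])"
```

```text
ee_pos: [0.5722, -0.0785, 0.1114]
wrist_force: [0.5, -0.5, -1.7]
[-43.59465099 -71.22324244 111.40318537] [179.8596334   38.75951412 175.92367138]
shift [-0.1 -0.1  6.5] n>= 1 | then rot [ 0.1 -6.2 -0. ]
shift [1.1 0.  2.5] n>= 1 | then rot [0. 0. 0.]
```

```bash
python3 -m inch '[[[10,0,0,3.2,0,-3,0],[10,0,0,3.3,0,-3.2,0],[10,0,0,0,0,0,0]]]' | grep -E 'ee|wrist'
python3 -m inch '[[[10,0.6,0,1.2,0,0,0],[10,0.5,0,1.2,0,0,0],[10,0,0,0,0,0,0]]]' | grep -E 'ee|wrist'
python3 -c "
from h import *
o=bot.get_obs();print(toW(o['ee_pos'])*1e3,o['tcp_rot'])"
```

```text
ee_pos: [0.5781, -0.0791, 0.1099]
wrist_force: [-8.4, 0.2, -2.1]
ee_pos: [0.5785, -0.0788, 0.1082]
wrist_force: [-45.2, 5.9, 19.8]
[-37.27801985 -71.13582986 108.24299702] [179.82140882  44.9748707  175.90480349]
```

```bash
python3 -m inch '[[[10,1,0,-1.5,0,0,0],[10,0,0,0,0,0,0]]]' | grep -E 'ee|wrist'
for i in 1 2 3; do python3 -m inch '[[[10,1.2,0,0.2,0,0,0],[10,0,0,0,0,0,0]]]' | grep -E 'ee|wrist'; done
```

```text
ee_pos: [0.5782, -0.0791, 0.1087]
wrist_force: [-0.6, 0.4, -0.1]
ee_pos: [0.5764, -0.0789, 0.1055]
wrist_force: [1.7, 0.3, -1.5]
ee_pos: [0.5762, -0.0788, 0.1055]
wrist_force: [7.4, 0.6, 0.2]
ee_pos: [0.5761, -0.0788, 0.1057]
wrist_force: [10.2, -0.2, 1.3]
```

```bash
python3 -m inch '[[[10,0,0,1.4,0,0,0],[10,0,0,0,0,0,0]]]' | grep -E 'ee|wrist'
python3 -m inch '[[[10,0.7,0,0.7,0,0,0],[10,0,0,0,0,0,0]]]' | grep -E 'ee|wrist'
python3 -m inch '[[[10,0.7,0,0.7,0,0,0],[10,0,0,0,0,0,0]]]' | grep -E 'ee|wrist'
```

```text
ee_pos: [0.5763, -0.0788, 0.1033]
wrist_force: [6.4, -0.6, 1.4]
ee_pos: [0.5763, -0.0788, 0.1024]
wrist_force: [6.3, -0.1, 0.4]
ee_pos: [0.5765, -0.0789, 0.1019]
wrist_force: [4.7, -0.5, 3.5]
```

```bash
python3 -m inch '[[[10,-0.8,0,0.8,0,0,0],[10,-0.4,0,0.4,0,0,0],[10,0,0,0,0,0,0]]]' | grep -E 'ee|wrist'
python3 -m inch '[[[35,0,0,0,0,0,0],[45,0,0,0,0,0,0],[45,0,0,0,0,0,0],[45,0,0,0,0,0,0],[45,0,0,-10,0,0,0],[45,0,0,-25,0,0,0],[45,0,0,-30,0,0,0],[45,0,0,-30,0,0,0]]]' | grep -E 'time|ee|wrist|open'
python3 lat2.py blue .15
python3 - <<'E'
from h import *
c=cam('wrist'); t=cam('top')
g=np.array(t['pixels'])[150:250,260:380,::-1]; a=cv2.resize(np.array(c['pixels'])[:,:,::-1],(426,320)); b=cv2.resize(g,(372,310),interpolation=cv2.INTER_CUBIC)
o=np.zeros((320,800,3),np.uint8);o[:,:426]=a;o[:310,426:798]=b;cv2.imwrite('pics/b4c.png',o)
E
```

```text
ee_pos: [0.5777, -0.079, 0.1013]
wrist_force: [-4.0, 1.0, 7.0]
time: 47.88
ee_pos: [0.509, -0.0742, 0.1683]
wrist_force: [1.3, -0.9, -0.2]
opening: 0.0387
tag y -0.0715 plate -0.0705 tcp -0.0716 shift left mm -1.0 [348.  173.5] [345.3 191.7]
```

View pics/b4c.png

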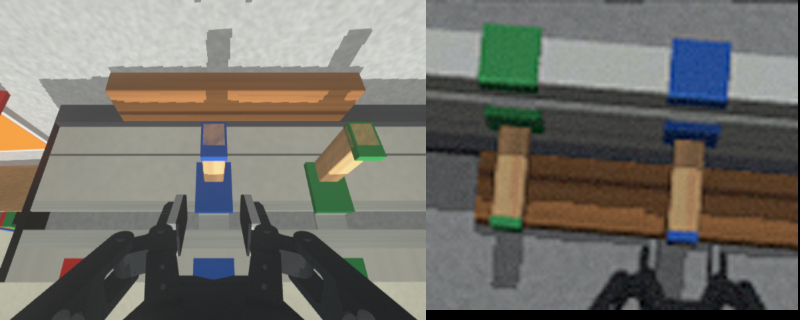

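Blue hangs correctly (crop: hook (213,165) and tag (213,267) line up), and the ledge lies flush. Next is yellow.

```bash
python3 -m inch '[[[60,0,0,-40,0,0,0],[60,0,0,0,0,9,0],[60,0,0,0,0,9,0],[60,0,0,0,0,9,0],[60,0,0,0,0,9,0],[60,0,0,0,0,9,0],[60,0,0,0,0,0,0]]]' 50| grep -E 'time|ee'
python3 -c "
from h import *
go(((.519,.352,.17),2,0))"
```

```text
time: 49.0
ee_pos: [0.4963, -0.0755, 0.1917]
shift [  5.7 427.9  23.5] n>= 9 | then rot [ 0.3 -1.1 -5.9]
```

```bash
python3 -m inch '[[[60,0.6,43,0,0,0,0],[60,0.6,43,0,0,0,0],[60,0.6,43,0,0,0,0],[60,0.6,43,0,0,0,0],[60,0.6,43,0,0,0,0],[60,0.6,43,0,0,0,0],[60,0.6,43,0,0,0,0],[60,0.6,43,0,0,0,0]]]' 50| grep -E 'time|ee'
python3 -m inch '[[[60,0.6,42,8,0,0,0],[60,0.3,42,15,0,0,0],[60,0,0,0,0.3,-1.1,-6],[60,0,0,0,0,0,0]]]' | grep -E 'ee|rot'
cat > cor2.py <<'E'
import sys
from hp import *
col=sys.argv[1]; ye=float(sys.argv[2]) # hook yaw est
c=cam('wrist',col+'v'); m=mask(c,col,(200,120,440,345)); n,l,st,ce=cv2.connectedComponentsWithStats(m.astype(np.uint8))
B=sorted([i for i in range(1,n) if st[i][4]>60],key=lambda i:-st[i][4])[:4]
for i in B: print(st[i].tolist(),ce[i].round(1))
pts={}
for i in B:
    P=np.argwhere(l==i)[:,::-1].astype(float); nm='plate' if st[i][2]>40 else 'tip'
    us=np.arange(st[i][0]+3,st[i][0]+st[i][2]-3)
    f=(lambda v:v.max()+1) if nm=='plate' else (lambda v:v.min())
    e=[f(P[P[:,0]==u][:,1]) for u in us]; a=np.polyfit(us,e,1)
    lo,hi=st[i][0],st[i][0]+st[i][2]
    if nm not in pts: pts[nm]=((hi,np.polyval(a,hi)),(lo,np.polyval(a,lo)))
print(pts); tg=finder.mark_of('wrist','tongue_'+col)[:2]; print([(r['conf'],r['position']) for r in tg])
obs=[((-.04,.012,.038),pts['tip'][0]),((-.04,-.012,.038),pts['tip'][1]),((.05,.022,.064),pts['plate'][0]),((.05,-.022,.064),pts['plate'][1])]
p=solve(c,obs);y=p[2];R=lambda X,Z:(p[0]+X*np.cos(y),p[1]+X*np.sin(y),Z)
print('tongue pred',proj(c,R(.060,.086)))
go((R(-.047,.073),np.degrees(y),45),(R(.013,.013),np.degrees(y),45))
E
python3 cor2.py yellow 2
```

```text
time: 50.0
ee_pos: [0.5129, 0.2693, 0.1987]
ee_pos: [0.5173, 0.3522, 0.1758]
tcp_rot: [-179.9, 0.7, -177.9]
[299, 258, 51, 36, 855] [328.2 282.2]
[309, 180, 27, 13, 293] [322.2 187. ]
{'plate': ((np.int32(350), np.float64(292.91646903820805)), (np.int32(299), np.float64(294.3880105401843))), 'tip': ((np.int32(336), np.float64(181.62943722943726)), (np.int32(309), np.float64(182.43593073593078)))}
[(0.62, [323.9, 320.0])]
hook [0.5207 0.3552] yaw 3.27 res px [ 0.7  0.4 -1.   0.2  0.4 -0.1 -0.3 -0.6]
tongue pred [325.04311948 317.77577242]
shift [ 45.1   2.5 102.7] n>= 3 | then rot [ -0.6 -44.3  -1.2]
shift [-0.  -0.  84.9] n>= 2 | then rot [0. 0. 0.]
```

```bash
python3 -m inch '[[[60,15,1,34,0,0,0],[60,15,1,34,0,0,0],[60,15.1,0.5,34.7,0,0,0],[60,0,0,0,-0.1,-9,-0.2],[60,0,0,0,-0.1,-9,-0.3],[60,0,0,0,-0.1,-9,-0.2],[60,0,0,0,-0.1,-9,-0.3],[60,0,0,0,-0.1,-8.5,-0.2]]]' 50 | grep -E 'ee|rot|force'
python3 -c "
from h import *
y=np.radians(3.27)
go((np.array([.5207+.013*np.cos(y),.3552+.013*np.sin(y),.013]),3.27,45))"
```

```text
ee_pos: [0.4741, 0.3521, 0.0736]
tcp_rot: [179.9, 45.5, -176.9]
wrist_force: [0.7, 0.5, 0.6]
grasp_force: 0.0
shift [ 1.3  0.4 85.1] n>= 2 | then rot [ 0.   0.5 -0.1]
```

```bash
python3 -m inch '[[[60,0.7,0.2,25,0,0.5,0],[60,0.6,0.2,25,0,0,0],[60,0,0,20,0,0,0],[60,0,0,15,0,0,0],[60,0,0,0,0,0,0]]]' | grep -E 'ee|rot|force'
python3 -m inch '[[[25,0,0,0,0,0,0],[10,0,0,0,0,0,0],[10,0,0,0,0,0,0],[10,0,0,0,0,0,0],[10,0,0,0,0,0,0]]]' 80 | grep -E 'ee|rot|force|open'
python3 -c "
from h import *
y=np.radians(3.27)
R=np.array(bot.get_obs()['ee_pos']); print('t x', (R-[.5207,.3552,0])@[np.cos(y),np.sin(y),0])
q=R+[-.08,0,.11]
go((R+[0,0,.02],3.27,45),(q,3.27,45),(q,-4,45),H(-45,150,0,211,(12.5,14)))"
```

```text
ee_pos: [0.5329, 0.3555, 0.0102]
tcp_rot: [-179.8, 44.6, -176.6]
wrist_force: [-0.4, -0.4, 0.2]
grasp_force: 0.0
ee_pos: [0.5329, 0.3569, 0.0119]
tcp_rot: [-179.9, 44.7, -176.5]
wrist_force: [-4.5, -1.9, 6.5]
opening: 0.0226
grasp_force: 79.4
t x 0.012275477915890995
shift [-14.1  -0.  -14.2] n>= 1 | then rot [ 0.  -0.3  0.1]
shift [  -7.2    4.6 -120.1] n>= 3 | then rot [0. 0. 0.]
shift [0. 0. 0.] n>= 0 | then rot [ 5.1 -0.   5.1]
shift [ -65.5 -143.7   90.9] n>= 4 | then rot [0. 0. 0.]
```

```bash
python3 -m inch '[[[10,-14,0,-14,0,0,0],[10,-2.4,1.5,-40,0,0,0],[10,-2.4,1.5,-40,0,0,0],[10,-2.4,1.5,-40,0,0,0],[10,0,0,0,5.1,0,5.1],[10,0,0,0,0,0,0]]]' | grep -E 'ee|rot|force|open'
python3 -c "
from h import *
go(H(-45,150,0,211,(12.3,11.9)))"
```

```text
ee_pos: [0.4531, 0.3576, 0.1211]
tcp_rot: [-179.7, 44.6, 176.5]
wrist_force: [-1.0, -1.1, -2.9]
opening: 0.0223
grasp_force: 78.9
shift [ -64.2 -144.9   91. ] n>= 4 | then rot [ 0.1 -0.4  0.4]
```

```bash
python3 -m inch '[[[10,-16,-36.2,22.7,0,0,0],[10,-16,-36.2,22.7,0,0,0],[10,-16,-36.2,22.7,0,0,0],[10,-16.2,-36.3,22.9,0,0,0],[10,0,0,0,0.1,-0.3,0.4],[10,0,0,0,0,0,0]]]' | grep -E 'ee|rot|force|open'
python3 lat2.py yellow .14
python3 -c "
from h import *
go(H(-30,110,0,211,(12.3,11.9)),H(-14,110,0,211,(12.3,11.9)))"
```

```text
ee_pos: [0.5528, 0.2041, 0.101]
tcp_rot: [-180.0, 44.9, 175.9]
wrist_force: [-0.3, 0.0, -1.2]
opening: 0.0226
grasp_force: 79.3
tag y 0.2099 plate 0.2095 tcp 0.2107 shift left mm 0.4 [225.6 164.6] [228.5 200.1]
shift [17.4  0.3 39. ] n>= 1 | then rot [-0.  -0.1 -0. ]
shift [-11.3  -0.   11.3] n>= 1 | then rot [0. 0. 0.]
```

```bash
python3 -m inch '[[[10,9,-0.4,19.5,0,0,0],[10,8.4,-0.3,19.5,0,0,0],[10,-5.6,0,5.6,0,0,0],[10,-5.6,0,5.6,0,0,0],[10,0,0,0,0,0,0]]]' | grep -E 'ee|wrist'
for i in 1 2 3 4; do python3 -m inch '[[[10,-0.9,0,0.9,0,0,0],[10,0,0,0,0,0,0]]]' | grep -E 'ee|wrist'; done; python3 -c "
from h import *
print(toW(bot.get_obs()['ee_pos']))"
```

```text
ee_pos: [0.5848, 0.2019, 0.0632]
wrist_force: [0.2, 0.1, -1.5]
ee_pos: [0.5855, 0.2017, 0.0626]
wrist_force: [-2.9, 0.1, -0.9]
ee_pos: [0.5861, 0.2015, 0.0617]
wrist_force: [-9.1, 0.2, 0.1]
ee_pos: [0.5867, 0.2013, 0.0609]
wrist_force: [-14.4, 0.3, 0.8]
ee_pos: [0.5874, 0.2012, 0.0599]
wrist_force: [-14.0, 0.6, -0.8]
[-0.04810108  0.20880995  0.05986923]
```

```bash
python3 -m inch '[[[10,6,0,-6,0,0,0],[10,10,0,-10,0,0,0],[10,10,0,-10,0,0,0],[10,0,0,0,0,0,0]]]' | grep -E 'ee|wrist'
python3 ins.py 11.8 10.9 210 1
```

```text
ee_pos: [0.5517, 0.2042, 0.0624]
wrist_force: [0.5, 0.6, -1.7]
now tcp wall [-83.9 209.3  62.4] [179.9  45.  175.8] [ 0.5  0.6 -1.7]
shift [-10.    0.7 -30.3] n>= 1 | then rot [-0.  -0.  -0.1]
shift [-15.4   0.  -46.7] n>= 1 | then rot [ 0. 38.  0.]
```

```bash
python3 -m inch '[[[10,-10,0.7,-30.3,0,0,0],[10,-8,0,-23.4,0,0,0],[10,-7.4,0,-23.3,0,0,0],[10,0,0,0,0,9.5,0],[10,0,0,0,0,9.5,0],[10,0,0,0,0,9.5,0],[10,0,0,0,0,9.5,0],[10,0,0,0,0,0,0]]]' | grep -E 'ee|wrist'
python3 -m inch '[[[10,0,0,0,0,0,0],[10,0,0,0,0,0,0]]]' | grep -E 'ee|wrist'
python3 ins.py 11.8 10.9 210 2
```

```text
ee_pos: [0.5184, 0.2069, 0.1325]
wrist_force: [-0.2, 0.1, -2.8]
ee_pos: [0.5156, 0.2073, 0.1354]
wrist_force: [0.0, 0.1, -1.7]
now tcp wall [-120.1  209.9  135.4] [179.9   7.1 175.8] [ 0.   0.1 -1.7]
shift [-34.5   0.2   4.9] n>= 1 | then rot [ 0.1  0.1 -0.1]
shift [-1.8 -0.  -6.1] n>= 1 | then rot [ 0.  4. -0.]
shift [-1.7 -0.  -6.2] n>= 1 | then rot [0. 4. 0.]
shift [-3.9  0.  -3.1] n>= 1 | then rot [0. 0. 0.]
shift [-3.9 -0.  -4.1] n>= 1 | then rot [0. 0. 0.]
shift [-3.   0.  -2.1] n>= 1 | then rot [0. 0. 0.]
```

Settling lag confirmed, so I'll allow settling rows before each measurement.

```bash
python3 -m inch '[[[10,-17.2,0.1,2.4,0,0,0],[10,-17.3,0.1,2.5,0,0,0],[10,-1.8,0,-6.1,0,4,0],[10,-1.7,0,-6.2,0,4,0],[10,0,0,0,0,0,0],[10,0,0,0,0,0,0],[10,0,0,0,0,0,0]]]' | grep -E 'ee|wrist'
python3 -c "
from h import *
o=bot.get_obs();print(toW(o['ee_pos'])*1e3,o['tcp_rot'])
go(*[H(*a,210,(11.8,10.9)) for a in ((-21,154,46),(-17,157,46),(-13,161,46),(-10,163,46))])"
```

```text
ee_pos: [0.5532, 0.2047, 0.1464]
wrist_force: [-0.2, -0.3, -1.4]
[-82.41697868 209.88766304 146.35722535] [179.97270111  -1.01642372 175.8201983 ]
shift [ 0.5  0.1 -1. ] n>= 1 | then rot [ 0.  -0.  -0.1]
shift [-3.9  0.  -3.1] n>= 1 | then rot [0. 0. 0.]
shift [-3.9 -0.  -4.1] n>= 1 | then rot [0. 0. 0.]
shift [-3.   0.  -2.1] n>= 1 | then rot [0. 0. 0.]
```

```bash
python3 -m inch '[[[10,-3.4,0,-4,0,0,0],[10,-3.9,0,-4.1,0,0,0],[10,-3,0,-2.1,0,0,0],[10,0,0,0,0,0,0],[10,0,0,0,0,0,0]]]' | grep -E 'ee|wrist'
python3 ins.py 11.8 10.9 210 3
```

```text
ee_pos: [0.5639, 0.2038, 0.1562]
wrist_force: [-0.7, -0.0, -1.2]
now tcp wall [-71.7 209.8 156.2] [180.   -1.1 175.8] [-0.7 -0.  -1.2]
shift [-2.6  0.2  4.1] n>= 1 | then rot [ 0.  -4.1 -0.2]
shift [-2.7 -0.   4.4] n>= 1 | then rot [ 0. -4.  0.]
shift [-2.  -0.   7.5] n>= 1 | then rot [ 0. -6. -0.]
shift [-1.9  0.   7.6] n>= 1 | then rot [-0. -6.  0.]
shift [-1.8 -0.   7.7] n>= 1 | then rot [ 0. -6.  0.]
```

```bash
python3 -m inch '[[[10,-2.6,0.2,4.1,0,-4,0],[10,-2.7,0,4.4,0,-4,0],[10,-2,0,7.5,0,-6,0],[10,-1.9,0,7.6,0,-6,0],[10,-1.8,0,7.7,0,-6,0],[10,0,0,0,0,0,0],[10,0,0,0,0,0,0],[10,0,0,0,0,0,0]]]' | grep -E 'ee|wrist'
python3 ins.py 11.8 10.9 210 4
```

```text
ee_pos: [0.5809, 0.2031, 0.1281]
wrist_force: [-0.3, 0.2, -1.3]
now tcp wall [-54.7 210.3 128.1] [179.9  24.9 175.8] [-0.3  0.2 -1.3]
shift [ 1.  -0.3 11.9] n>= 1 | then rot [-0.  -8.1 -0.2]
shift [0.5 0.  8.9] n>= 1 | then rot [-0. -6.  0.]
shift [-0.7 -0.   8.6] n>= 1 | then rot [ 0. -6.  0.]
shift [-0.7 -0.   2.1] n>= 1 | then rot [0. 0. 0.]
```

```bash
python3 -m inch '[[[10,1,-0.3,11.9,0,-8,0],[10,0.5,0,8.9,0,-6,0],[10,0,0,4.2,0,-3,0],[10,0,0,3.5,0,-3,0],[10,0,0,0,0,0,0],[10,0,0,0,0,0,0],[10,0,0,0,0,0,0]]]' | grep -E 'ee|wrist'
python3 -c "
from h import *
o=bot.get_obs();print(toW(o['ee_pos'])*1e3,o['tcp_rot'])
go(*[H(*a,210,(11.8,10.9)) for a in ((-2,152,0),(-2,150,0))])"
```

```text
ee_pos: [0.5946, 0.2014, 0.1031]
wrist_force: [9.4, -1.6, -3.4]
[-40.88983897 209.52234246 103.11278964] [179.9487571   44.94808526 175.69531212]
shift [-0.3  0.5  0.6] n>= 1 | then rot [-0.1 -0.1 -0.2]
shift [1.4 0.  1.4] n>= 1 | then rot [0. 0. 0.]
```

```bash
python3 -m inch '[[[10,-0.5,0,0.9,0,0,0],[10,0.2,0,1.2,0,0,0],[10,0,0,0,0,0,0],[10,0,0,0,0,0,0]]]' | grep -E 'ee|wrist'
for i in 1 2 3; do python3 -m inch '[[[10,0.6,0,0.6,0,0,0],[10,0,0,0,0,0,0]]]' | grep -E 'ee|wrist';done
```

```text
ee_pos: [0.5953, 0.2016, 0.1011]
wrist_force: [2.2, 0.5, -2.8]
ee_pos: [0.5954, 0.2016, 0.1006]
wrist_force: [3.3, -1.0, -0.4]
ee_pos: [0.5955, 0.2017, 0.1001]
wrist_force: [3.9, 0.6, 1.5]
ee_pos: [0.5958, 0.2017, 0.0999]
wrist_force: [1.1, -1.0, 5.9]
```

Resting on the lower lip. Forward slightly, release, retreat.

```bash
python3 -m inch '[[[10,-0.6,0,0.6,0,0,0],[10,-0.4,0,0.4,0,0,0],[10,0,0,0,0,0,0]]]' | grep -E 'ee|wrist'
python3 -m inch '[[[35,0,0,0,0,0,0],[45,0,0,0,0,0,0],[45,0,0,0,0,0,0],[45,0,0,0,0,0,0],[45,0,0,-10,0,0,0],[45,0,0,-25,0,0,0],[45,0,0,-30,0,0,0],[45,0,0,-30,0,0,0]]]' | grep -E 'time|ee|wrist|open'
python3 lat2.py yellow .15
cat > lev.py <<'E'
import sys
from h import *
# hung hook seen by wrist: predicted vs detected tip
col=sys.argv[1]; y=float(sys.argv[2])/1e3; c=cam('wrist',col+'h')
m=mask(c,col,(0,0,640,480)); n,l,st,ce=cv2.connectedComponentsWithStats(m.astype(np.uint8))
print([st[i].tolist() for i in range(1,n) if st[i][4]>60])
for s in (0,3,-3):
    a=np.radians(s); f=lambda x,yy,z: proj(c,W(-.05+(x*np.cos(a)-0)-(.05*np.cos(a)-.05)-0+ (z-.06)*np.sin(a)*-1*0,y+yy,.09+z-(0.05-x)*np.sin(a))).round(0)
    print('sag',s,'tip front top',f(-.04,0,.038),'tip front bottom',f(-.04,0,0),'plate bottom',f(.042,0,0),'plate top',f(.042,0,.064))
print('tag pred',proj(c,W(0,y,.202)).round(),proj(c,W(0,y,.225)).round())
E
python3 lev.py yellow 210
```

```text
ee_pos: [0.5964, 0.2016, 0.0994]
wrist_force: [-11.8, -1.3, 9.5]
time: 63.88
ee_pos: [0.5286, 0.2062, 0.1669]
wrist_force: [-0.1, 0.2, 0.1]
opening: 0.0381
tag y 0.2099 plate 0.2072 tcp 0.2106 shift left mm 2.7 [225.6 164.6] [230.7 183.2]
[[299, 187, 41, 58, 1206], [292, 247, 57, 76, 3145], [288, 391, 61, 29, 1530]]
sag 0 tip front top [318. 247.] tip front bottom [318. 192.] plate bottom [319. 247.] plate top [319. 323.]
sag 3 tip front top [318. 240.] tip front bottom [319. 186.] plate bottom [319. 246.] plate top [319. 322.]
sag -3 tip front top [318. 255.] tip front bottom [318. 199.] plate bottom [319. 247.] plate top [319. 323.]
tag pred [320. 392.] [320. 428.]
```

Yellow is seated, level within about 1°, and lined up with its tag. Now red.

```bash
python3 -m inch '[[[60,0,0,-40,0,0,0],[60,0,0,0,0,9,0],[60,0,0,0,0,9,0],[60,0,0,0,0,9,0],[60,0,0,0,0,9,0],[60,0,0,0,0,9,0],[60,0,0,0,0,0,0],[60,0,0,0,0,0,0]]]' 50| grep -E 'ee'
python3 -c "
from h import *
go(((.506,-.359,.172),-14,0))"
```

```text
ee_pos: [0.5017, 0.2081, 0.1929]
shift [ -46.1 -565.2   21. ] n>= 12 | then rot [-0.  -0.1  9.8]
```

```bash
python3 -m inch '[[[60,0,-44,0,0,0,0],[60,0,-44,0,0,0,0],[60,0,-44,0,0,0,0],[60,0,-44,0,0,0,0],[60,0,-44,0,0,0,0],[60,0,-44,0,0,0,0],[60,0,-44,0,0,0,0],[60,0,-44,0,0,0,0]]]'| grep -E 'ee'
python3 -m inch '[[[60,-12,-44,0,0,0,0],[60,-12,-44,0,0,0,0],[60,-12,-44,5,0,0,0],[60,-10,-44,8,0,0,0],[60,0,-37,8,0,0,0],[60,0,0,0,0,0,9.8],[60,0,0,0,0,0,0],[60,0,0,0,0,0,0]]]' | grep -E 'ee|rot'
python3 cor2.py red -14; python3 led.py
```

```text
ee_pos: [0.4749, -0.1436, 0.1951]
ee_pos: [0.506, -0.3578, 0.1739]
tcp_rot: [-180.0, 0.0, 166.3]
[289, 263, 52, 36, 1241] [314.8 285. ]
[303, 187, 28, 11, 275] [317.  191.6]
{'plate': ((np.int32(341), np.float64(299.2149861239593)), (np.int32(289), np.float64(297.5987049028678))), 'tip': ((np.int32(331), np.float64(187.0)), (np.int32(303), np.float64(187.0)))}
[(0.98, [318.3, 323.8])]
hook [ 0.5107 -0.3622] yaw -14.94 res px [ 0.4  0.4 -0.3 -0.2 -0.1 -0.5  0.   0.2]
tongue pred [314.34204737 323.01644842]
shift [ 41.6  -2.1 100.6] n>= 3 | then rot [  0.4 -45.    1.1]
shift [ 0.  -0.  84.9] n>= 2 | then rot [0. 0. 0.]
[ 276  191  116   40 2799]
world [0.553  0.0976 0.03  ] wall [-0.0752  0.1031  0.03  ]
world [0.6387 0.0928 0.03  ] wall [0.0107 0.1043 0.03  ]
world [ 0.6174 -0.2072  0.03  ] wall [ 0.0105 -0.1965  0.03  ]
world [ 0.5323 -0.2001  0.03  ] wall [-0.0749 -0.1954  0.03  ]
```

```bash
python3 -m inch '[[[60,14,-0.7,33,0,0,0],[60,14,-0.7,33,0,0,0],[60,13.6,-0.7,34,0,0,0],[60,0,0,0,0.1,-9,0.2],[60,0,0,0,0.1,-9,0.2],[60,0,0,0,0.1,-9,0.2],[60,0,0,0,0,-9,0.2],[60,0,0,0,0,-9,0.2]]]' 50 | grep -E 'ee|rot|force'
python3 -m inch '[[[60,0,0,25,0,0,0],[60,0,0,25,0,0,0],[60,0,0,20,0,0,0],[60,0,0,0,0,0,0],[60,0,0,0,0,0,0]]]' | grep -E 'ee|rot|force'
python3 -c "
from h import *
y=np.radians(-14.94)
go((np.array([.5107+.013*np.cos(y),-.3622+.013*np.sin(y),.013]),-14.94,45))"
```

```text
ee_pos: [0.4651, -0.3502, 0.0739]
tcp_rot: [-179.9, 45.3, 165.2]
wrist_force: [0.6, -0.7, 0.5]
grasp_force: 0.0
ee_pos: [0.5127, -0.3629, 0.0237]
tcp_rot: [179.9, 44.9, 165.0]
wrist_force: [0.7, -0.3, 0.8]
grasp_force: 0.0
shift [-0.1  0.2 15.3] n>= 1 | then rot [ 0.1 -0.1 -0. ]
```

```bash
python3 -m inch '[[[60,0,0,14.5,0,0,0],[60,0,0,0,0,0,0],[25,0,0,0,0,0,0],[10,0,0,0,0,0,0],[10,0,0,0,0,0,0],[10,0,0,0,0,0,0],[10,0,0,0,0,0,0]]]' 80 | grep -E 'ee|rot|force|open'
python3 -c "
from h import *
y=np.radians(-14.94)
R=np.array(bot.get_obs()['ee_pos']); print('t x', (R-[.5107,-.3622,0])@[np.cos(y),np.sin(y),0])
q=R+[-.05,.0,.13]
go((R+[0,0,.02],-14.94,45),(q,-14.94,45),(q,-4,45),H(-45,150,0,-211,(12.5,14)))"
```

```text
ee_pos: [0.523, -0.3661, 0.014]
tcp_rot: [179.9, 45.0, 165.0]
wrist_force: [-3.2, 0.5, 5.7]
opening: 0.0219
grasp_force: 79.6
t x 0.012865413558379678
shift [-14.1   0.  -14.1] n>= 1 | then rot [ 0.   0.  -0.1]
shift [ -43.6  -12.9 -111.9] n>= 3 | then rot [0. 0. 0.]
shift [0. 0. 0.] n>= 0 | then rot [-7.7  0.  -7.7]
shift [  0.  154.1  56.5] n>= 4 | then rot [0. 0. 0.]
```

```bash
python3 -m inch '[[[10,-14,0,-14,0,0,0],[10,-14.5,-4.3,-37.3,0,0,0],[10,-14.5,-4.3,-37.3,0,0,0],[10,-14.5,-4.3,-37.3,0,0,0],[10,0,0,0,-3.85,0,-3.85],[10,0,0,0,-3.85,0,-3.85],[10,0,0,0,0,0,0],[10,0,0,0,0,0,0]]]' | grep -E 'ee|rot|force|open'
python3 -c "
from h import *
go(H(-45,150,0,-211,(12.9,14)))"
```

```text
ee_pos: [0.4724, -0.3658, 0.1418]
tcp_rot: [179.8, 44.9, 175.6]
wrist_force: [0.2, 0.9, -1.6]
opening: 0.0225
grasp_force: 78.8
shift [ -1.6 153.8  55.6] n>= 4 | then rot [-0.  -0.1 -0.2]
```

```bash
python3 -m inch '[[[10,-0.4,38.5,13.9,0,0,0],[10,-0.4,38.5,13.9,0,0,0],[10,-0.4,38.5,13.9,0,0,0],[10,-0.4,38.3,13.9,0,0,0],[10,0,0,0,0,0,-0.2],[10,0,0,0,0,0,0],[10,0,0,0,0,0,0]]]' | grep -E 'ee|rot|force|open'
python3 lat2.py red .14
python3 -c "
from h import *
go(H(-30,110,0,-211,(12.9,14)),H(-15,110,0,-211,(12.9,14)))"
```

```text
ee_pos: [0.5239, -0.2162, 0.1052]
tcp_rot: [-179.9, 45.0, 176.0]
wrist_force: [0.2, -0.6, -1.5]
opening: 0.0225
grasp_force: 79.2
tag y -0.212 plate -0.2087 tcp -0.212 shift left mm -3.3 [409.4 177.9] [400.9 213.6]
shift [18.2  1.1 39.6] n>= 1 | then rot [-0. -0.  0.]
shift [-10.6  -0.   10.6] n>= 1 | then rot [0. 0. 0.]
```

```bash
python3 -m inch '[[[10,9.2,0.4,19.8,0,0,0],[10,9,0.4,19.8,0,0,0],[10,-5.3,0,5.3,0,0,0],[10,-5.3,0,5.3,0,0,0],[10,0,0,0,0,0,0],[10,0,0,0,0,0,0]]]' | grep -E 'ee|wrist'
for i in 1 2 3 4; do python3 -m inch '[[[10,-0.8,0,0.8,0,0,0],[10,0,0,0,0,0,0]]]' | grep -E 'ee|wrist'; done; python3 -c "
from h import *
print(toW(bot.get_obs()['ee_pos']))"
```

```text
ee_pos: [0.5542, -0.2168, 0.0645]
wrist_force: [-0.7, -0.1, -1.9]
ee_pos: [0.5551, -0.2167, 0.064]
wrist_force: [-0.3, 0.8, -2.3]
ee_pos: [0.5562, -0.2168, 0.0638]
wrist_force: [-1.5, -0.1, -0.9]
ee_pos: [0.5568, -0.2168, 0.0632]
wrist_force: [-12.3, 1.5, 1.8]
ee_pos: [0.5573, -0.2169, 0.0624]
wrist_force: [-17.0, 1.4, 1.9]
[-0.048763   -0.2103086   0.06236391]
```

```bash
python3 -m inch '[[[10,6,0,-6,0,0,0],[10,10,0,-10,0,0,0],[10,10,0,-10,0,0,0],[10,0,0,0,0,0,0],[10,0,0,0,0,0,0]]]' | grep -E 'ee|wrist'
python3 ins.py 12.3 13.2 -211.3 1
```

```text
ee_pos: [0.5223, -0.2146, 0.0643]
wrist_force: [0.7, 0.0, -2.2]
now tcp wall [ -83.9 -210.5   64.3] [-179.9   45.   176.1] [ 0.7  0.  -2.2]
shift [-10.6  -0.8 -30.2] n>= 1 | then rot [0.  0.  0.1]
shift [-15.8   0.  -45.2] n>= 1 | then rot [ 0. 38.  0.]
```

```bash
python3 -m inch '[[[10,-10.6,-0.8,-30.2,0,0,0],[10,-8,0,-22.6,0,0,0],[10,-7.8,0,-22.6,0,0,0],[10,0,0,0,0,9.5,0],[10,0,0,0,0,9.5,0],[10,0,0,0,0,9.5,0],[10,0,0,0,0,9.5,0],[10,0,0,0,0,0,0]]]' | grep -E 'ee|wrist'
python3 -m inch '[[[10,0,0,0,0,0,0],[10,0,0,0,0,0,0],[10,0,0,0,0,0,0]]]' | grep -E 'ee|wrist'
python3 ins.py 12.3 13.2 -211.3 2
```

```text
ee_pos: [0.4897, -0.2127, 0.1331]
wrist_force: [-0.2, -0.6, -2.4]
ee_pos: [0.4868, -0.2129, 0.137]
wrist_force: [-0.3, 0.3, -2.4]
now tcp wall [-119.4 -211.3  137. ] [-179.9    7.1  176. ] [-0.3  0.3 -2.4]
shift [-35.5  -0.    5.2] n>= 1 | then rot [-0.1  0.1  0.1]
shift [-1.9  0.  -5.9] n>= 1 | then rot [ 0.  4. -0.]
shift [-1.8 -0.  -6.1] n>= 1 | then rot [0. 4. 0.]
shift [-3.9 -0.  -3.1] n>= 1 | then rot [0. 0. 0.]
shift [-3.9 -0.  -4.1] n>= 1 | then rot [0. 0. 0.]
shift [-3.  -0.  -2.1] n>= 1 | then rot [0. 0. 0.]
```

```bash
python3 -m inch '[[[10,-17.7,0,2.6,0,0,0],[10,-17.8,0,2.6,0,0,0],[10,-1.9,0,-5.9,0,4,0],[10,-1.8,0,-6.1,0,4,0],[10,0,0,0,0,0,0],[10,0,0,0,0,0,0],[10,0,0,0,0,0,0]]]' | grep -E 'ee|wrist'
python3 -c "
from h import *
o=bot.get_obs();print(toW(o['ee_pos'])*1e3,o['tcp_rot'])
go(*[H(*a,-211.3,(12.3,13.2)) for a in ((-21,154,46),(-17,157,46),(-13,161,46),(-10,163,46))])"
```

```text
ee_pos: [0.5252, -0.2154, 0.1476]
wrist_force: [0.2, 0.5, -1.3]
[ -80.84440015 -211.14134259  147.56589231] [-179.96111061   -0.97183396  176.04679816]
shift [ 0.  -0.2 -1. ] n>= 1 | then rot [-0.   0.   0.1]
shift [-3.9 -0.  -3.1] n>= 1 | then rot [0. 0. 0.]
shift [-3.9 -0.  -4.1] n>= 1 | then rot [0. 0. 0.]
shift [-3.  -0.  -2.1] n>= 1 | then rot [0. 0. 0.]
```

```bash
python3 -m inch '[[[10,-3.9,-0.2,-3.9,0,0,0],[10,-3.9,0,-4.1,0,0,0],[10,-3,0,-2.1,0,0,0],[10,0,0,0,0,0,0],[10,0,0,0,0,0,0]]]' | grep -E 'ee|wrist'
python3 ins.py 12.3 13.2 -211.3 3
```

```text
ee_pos: [0.5367, -0.2164, 0.157]
wrist_force: [-0.1, -0.1, -0.6]
now tcp wall [ -69.4 -211.3  157. ] [-180.    -1.1  176.1] [-0.1 -0.1 -0.6]
shift [-2.1 -0.   3.5] n>= 1 | then rot [-0.  -4.1  0.1]
shift [-2.6  0.   4.3] n>= 1 | then rot [ 0. -4.  0.]
shift [-1.9  0.   7.3] n>= 1 | then rot [ 0. -6. -0.]
shift [-1.7 -0.   7.4] n>= 1 | then rot [-0. -6.  0.]
shift [-1.6  0.   7.5] n>= 1 | then rot [ 0. -6.  0.]
```

```bash
python3 -m inch '[[[10,-2.1,0,3.5,0,-4,0],[10,-2.6,0,4.3,0,-4,0],[10,-1.9,0,7.3,0,-6,0],[10,-1.7,0,7.4,0,-6,0],[10,-1.6,0,7.5,0,-6,0],[10,0,0,0,0,0,0],[10,0,0,0,0,0,0],[10,0,0,0,0,0,0]]]' | grep -E 'ee|wrist'
python3 ins.py 12.3 13.2 -211.3 4
```

```text
ee_pos: [0.5524, -0.2177, 0.1301]
wrist_force: [-0.3, -0.3, -1.3]
now tcp wall [ -53.5 -211.5  130.1] [-179.9   24.9  176.1] [-0.3 -0.3 -1.3]
shift [ 1.1  0.2 11.7] n>= 1 | then rot [ 0.  -8.1  0.1]
shift [ 0.6 -0.   8.7] n>= 1 | then rot [-0. -6.  0.]
shift [-0.5 -0.   8.4] n>= 1 | then rot [ 0. -6.  0.]
shift [-0.7  0.   2.1] n>= 1 | then rot [0. 0. 0.]
```

```bash
python3 -m inch '[[[10,1,0.2,11.7,0,-8,0],[10,0.5,0,8.7,0,-6,0],[10,0,0,4.1,0,-3,0],[10,0,0,3.7,0,-3,0],[10,0,0,0,0,0,0],[10,0,0,0,0,0,0],[10,0,0,0,0,0,0]]]' | grep -E 'ee|wrist'
python3 -m inch '[[[10,-0.2,0,0.9,0,0,0],[10,0.4,0,1,0,0,0],[10,0,0,0,0,0,0],[10,0,0,0,0,0,0]]]' | grep -E 'ee|wrist'
for i in 1 2; do python3 -m inch '[[[10,0.6,0,0.6,0,0,0],[10,0,0,0,0,0,0]]]' | grep -E 'ee|wrist';done
```

```text
ee_pos: [0.5654, -0.2183, 0.1052]
wrist_force: [-0.2, -1.0, -1.6]
ee_pos: [0.5662, -0.2183, 0.1033]
wrist_force: [0.6, 0.0, 0.2]
ee_pos: [0.5665, -0.2183, 0.103]
wrist_force: [-0.1, 1.5, 3.8]
ee_pos: [0.5667, -0.2184, 0.1028]
wrist_force: [-3.3, 2.0, 6.3]
```

Resting on the lip. Forward slightly, release and check.

```bash
python3 -m inch '[[[10,-0.7,0,0.7,0,0,0],[10,0,0,0,0,0,0]]]' | grep -E 'ee|wrist'
python3 -m inch '[[[35,0,0,0,0,0,0],[45,0,0,0,0,0,0],[45,0,0,0,0,0,0],[45,0,0,0,0,0,0],[45,0,0,-10,0,0,0],[45,0,0,-25,0,0,0],[45,0,0,-30,0,0,0],[45,0,0,-30,0,0,0]]]' | grep -E 'time|ee|wrist|open'
python3 -m inch '[[[45,0,0,0,0,0,0],[45,0,0,0,0,0,0]]]' >/dev/null; python3 lev.py red -211.3
```

```text
ee_pos: [0.5677, -0.2186, 0.1028]
wrist_force: [-3.8, 0.3, 6.5]
time: 81.12
ee_pos: [0.4991, -0.2134, 0.1697]
wrist_force: [-0.5, -1.2, -0.2]
opening: 0.0388
[[301, 187, 41, 58, 1152], [292, 247, 57, 76, 3151], [96, 321, 11, 23, 139], [289, 391, 62, 29, 1505]]
sag 0 tip front top [319. 246.] tip front bottom [320. 192.] plate bottom [320. 247.] plate top [320. 322.]
sag 3 tip front top [319. 239.] tip front bottom [320. 186.] plate bottom [320. 246.] plate top [320. 322.]
sag -3 tip front top [319. 254.] tip front bottom [320. 198.] plate bottom [320. 247.] plate top [320. 323.]
tag pred [320. 391.] [319. 428.]
```

```bash
python3 -m inch '[[[45,0,0,-45,0,0,0],[45,0,0,-45,0,0,0],[45,0,0,0,0,9,0],[45,0,0,0,0,9,0],[45,0,0,0,0,9,0],[45,0,0,0,0,9,0],[45,0,0,0,0,9,0],[45,0,0,0,0,0,0]]]'| grep -E 'ee'
python3 -c "
from h import *
go(((.40,.0,.24),-4,0),((.2,.45,.24),-4,0))"
```

```text
ee_pos: [0.4386, -0.2091, 0.2279]
shift [ 52.5 206.1 -11.1] n>= 5 | then rot [ 0.1 -0.6  0.2]
shift [230.9 435.    0. ] n>= 10 | then rot [0. 0. 0.]
```

```bash
python3 -m inch '[[[45,10,41,-2,0,0,0],[45,10,41,-2,0,0,0],[45,10,41,-2,0,0,0],[45,10,41,-2,0,0,0],[45,22,41,0,0,0,0],[45,23,43,0,0,0,0],[45,23,43,0,0,0,0],[45,23,43,0,0,0,0]]]'| grep -E 'ee'
python3 -m inch '[[[45,23,43,0,0,0,0],[45,23,43,0,0,0,0],[45,23,43,0,0,0,0],[45,23,43,0,0,0,0],[45,23,43,0,0,0,0],[45,23,43,0,0,0,0],[45,0,0,0,0,0,0],[45,0,0,0,0,0,0]]]'| grep -E 'time|ee'
for c in green blue yellow red; do python3 lat2.py $c .15; done
python3 - <<'E'
from h import *
t=cam('top'); cv2.imwrite('pics/fin.png',cv2.resize(np.array(t['pixels'])[150:350,120:480,::-1],(792,440),interpolation=cv2.INTER_CUBIC))
for k,z in (('ledge_left',.015),('ledge_right',.015)): print(k,[(r['conf'],toW(w(t,r['position'],z)).round(4)) for r in finder.mark_of('top',k)[:1]])
E
```

```text
ee_pos: [0.3278, 0.1341, 0.2401]
time: 84.42
ee_pos: [0.2087, 0.3993, 0.2402]
tag y 0.0692 plate 0.0697 tcp 0.3796 shift left mm -0.4 [286.7 168.3] [287.2 186.5]
tag y -0.0715 plate -0.0703 tcp 0.3798 shift left mm -1.2 [347.9 173.5] [345.1 191.7]
tag y 0.2099 plate 0.2072 tcp 0.3802 shift left mm 2.7 [225.6 164.6] [230.7 183.4]
tag y -0.212 plate -0.2084 tcp 0.3803 shift left mm -3.6 [409.5 177.9] [402.5 196.9]
ledge_left [(0.94, array([-0.0151,  0.1158,  0.015 ]))]
ledge_right [(0.62, array([-0.0083, -0.1889,  0.015 ]))]
```

View pics/fin.png

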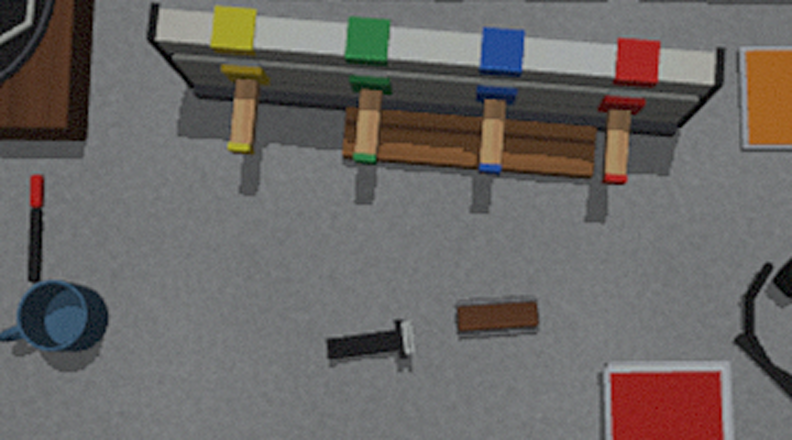

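Run:
```python
from h import *
c=cam('top'); g=np.array(c['pixels'])
m=cv2.cvtColor(g,cv2.COLOR_RGB2HSV); m=((abs(m[:,:,0].astype(int)-12)<7)&(m[:,:,1]>90)); m[:190]=0;m[250:]=0
xs=np.array([x for x in range(279,388) if not(279<=x<=296 or 333<=x<=354)]); 
for nm,f in (('back',np.min),('front',np.max)):
    e=np.array([f(np.where(m[:,x])[0]) if m[:,x].any() else np.nan for x in xs]); k=np.isfinite(e)
    for _ in range(4): a=np.polyfit(xs[k],e[k],1); k&=abs(np.nan_to_num(np.polyval(a,xs)-e,nan=9))<1.3
    L=toW(w(c,(283,np.polyval(a,283)),.03));R=toW(w(c,(385,np.polyval(a,385)),.03)); print(nm,k.sum(),(L*1e3).round(1),(R*1e3).round(1))
```

```text
back 69 [-13.2  88.2  30. ] [ -13.1 -180.3   30. ]
front 69 [-73.6  82.6  30. ] [ -73.1 -184.4   30. ]
```

Ledge flush along its length (back edge −13 mm at both ends, parallel). Handing in.

```bash
python3 -c "
from h import *
print(bot.job_done())"
```

```text
the job is handed in; nothing more can be done
None
```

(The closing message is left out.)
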